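Lock the stacking fixture and thread the first tie rod through two avionics trays

TASK

On the satellite stacking fixture, swing the red-knobbed cam lever fully over to its locked end so that it presses the sliding upper tray against its stops and brings the two brass bushings in line. Then take the long steel tie rod from the black rack, thread it straight down through the upper bushing and on through the lower one, and finish still holding it there with about 15 mm of its lower end showing beneath the lower bushing, ready for the nut and not let down onto the base plate. Leave the brass rods and everything else lying on the bench where they are.

Things in the scene. Friction and masses are not known exactly. Their poses are not given: they have to be found in the camera images.
- fixture: Fixed stacking fixture: grey base plate 210 (x) x 245 (y) mm, top 12 mm above the bench; lower aluminium tray with green board on posts (z 40 to 64); blue carriage on two rails carries a like upper tray over it (z 92 to 116, nothing higher than 118). Origin at z = 0, x away from the robot at zero yaw, y left. Bushings at its +y end, robot side; cam lever at its -y end. Yaw within 0.25 rad.
- cam_lever (a joint): Angle (rad) of the steel cam lever about the upright axis at cam_pivot. 0 = open: it points to 297 degrees in the fixture's xy (from +x towards +y). Grows clockwise seen from above, towards the robot, to its end stop at 1.62 (204 degrees) = locked, the eccentric at dead centre. Starts at 0 to 0.2, stays where left, takes 2 to 5 N at the knob.
- cam_pivot (a point): Point on the upright pivot axis of the cam lever, at the height of the knob's middle (76 mm).
- cam_knob (a point): Middle of the upright red cylindrical knob at the end of the cam lever, 18 mm across, from 54 to 100 mm above the bench, 95 mm from the pivot axis; this point is 77 mm above the bench. The flat steel lever bar runs in below it, its top at 54 mm. It can be gripped from above or pushed.
- carriage (a joint): How far (m) the carriage with the upper tray stands short of its stops: 0 is home, at most 0.010. It slides along the fixture's y, home towards +y. Starts 0.005 to 0.0075 short, so the bushings are out of line by that much; the cam lever drives it home and holds it.
- upper_bush (a point): Centre of the mouth (top) of the upper brass bushing, 116 mm above the bench, on the sliding upper tray. A cone 20 mm wide narrows over 6 mm to a 12 mm bore; 18 mm long in all, underside at 98 mm; axis upright; the boss is 36 mm across. With the carriage home it is right above lower_bush.
- lower_bush (a point): Centre of the underside of the lower brass bushing, 46 mm above the bench; the same bushing, its mouth at 64 mm, bore 12 mm, on the fixed lower tray. Below it is air down to the base plate's top at 12 mm.
- rack: Fixed black rod rack, 170 (x) x 52 (y) x 45 mm high, origin on the underside at its centre, yaw within 0.3 rad; three 12 mm holes in a row along its x at -55, 0 and +55 mm, their floors 12 mm above the bench. The three rods stand upright in them, in any order.
- rod_mid (a point): Middle of the bright-steel tie rod: bare round bar 10 mm across, 180 mm long, 0.09 to 0.14 kg, no head: only the gripper can hold it up in the bushings. z points to its upper end. In the rack it stands upright, lower end 12 mm and top 192 mm above the bench. Grip it 15 to 60 mm below the top, so that the fingers stay clear of the upper tray at the end.
- rod_tip (a point): Centre of the lower end face of the tie rod, which is pointed: 5 mm across at the end, full 10 mm from 6 mm up.
- short_rod_a: Shorter brass rod, 10 mm x 105 mm, standing in the rack (top 117 mm above the bench); origin at its lower end. Stays in the rack.
- short_rod_b: A second brass rod like it.
- screwdriver: Precision screwdriver with amber handle, 170 mm long, 17 mm thick, lying on the bench; leave alone.
- cutters: Small cutters with yellow handles, 135 mm long, 17 mm high, lying on the bench; leave alone.
- tape_roll: Roll of amber tape, 84 mm across, 19 mm high, lying flat; leave alone.
- cup: Small pale plastic cup, 62 mm across, 48 mm high; leave alone.
- spare_board: Spare green circuit board on a black pad, 96 x 90 mm, 14 mm high; leave alone.

How it is judged:
By the outcome, as a careful person would: the job done as asked, in the order asked, and still so for the second after the job is handed in, while the arm keeps its last pose, push and grip.
It also fails if it takes over 61 s, if anything falls off the work surface, if the arm or the gripper's body presses on something with over 40 N, if the wrist force passes 120 N, or if a joint passes its speed limit or range.

ROBOT

A 7-joint arm with a two-finger parallel gripper is mounted at the origin on the work surface. World frame = base frame: x ahead of the robot, y to its left, z up, the work surface at z = 0. Lengths are in m, angles in rad, forces in N, time in s.
With the tool pointing down it reaches from about 0.35 to 0.9 m from the base axis. Payload 8.1 kg.
Tool frame: the origin (TCP) lies at the very end of the fingers, on their centre line; the grasp point (between the pads) lies 19 mm behind it; z points along the fingers, y is the direction in which the jaws open and shut (so a half turn about z gives the same grasp; the last joint's range is limited). The gripper opens to 92 mm and grips with 3 to 60 N. Pads are 19 mm wide; open, the fingers measure 130 mm over their backs; the gripper's body (75 mm by 190 mm) begins 47 mm behind the grasp point.
Start: joints at [-1.212, 0.434, 0.025, 1.573, -0.012, 1.134, -0.075], TCP at [0.279, 0.56, 0.227] pointing down, gripper open.
Joint ranges: [-2.62, 2.62], [-0.44, 2.09], [-1.27, 1.32], [0.08, 2.57], [-1.32, 4.46], [0.12, 2], [-2.74, 2.74]. Speed limits (rad/s): [2.22, 2.22, 3.01, 3.01, 3.14, 3.14, 3.14].

INTERFACE

Orientations are given as a rotation vector (axis times angle).
In Python, from cell import observe, get_image, sign_off gives the robot as it stands.
- The arm moves only by the tool arm_command, never from a script. Its argument "deltas" is a list of rows, each an object with "xyz": the shift along the tool's x, y, z in cm, a list of three; "turn": the turn about the tool's z in degrees; "jaw": the closure in counts, from 0 (fully open) to 255 (shut). A call has 1 to 5 rows; each row is the pose to reach, as a shift and turn from the pose measured when the call began, along the tool's axes at that moment; what a row does not reach only later rows make up. A row lasts 1/12 s, in which the tool goes at most 41.7 mm and 7.16 degrees, less where a joint would pass 70% of its speed; a pose out of reach is approached as far as the arm can. A call with a gripper value outside its range is refused whole. The fingers move at their own pace and stop on an object; "force" is the grip in N (left out, the last holds). Time passes only in rows, so rows that repeat a pose let the fingers close. It gives the time, the measured TCP pose, the force and the opening at its end, in the units of the state.
- observe(): the state, without advancing time (a new reading comes with each control period).
- get_image(name): name is "side" or "top" or "wrist"; returns a dict with "frame" (400x640x3 uint8, red, green, blue), "depth" (400x640 float32, m along the optical axis (not along the pixel's ray), 0 where there is no reading), "camera_matrix" (3x3 intrinsics, pixels), "cam_to_world" (4x4, takes a point from camera to world coordinates). Camera axes: x right, y up, looking along -z (the intrinsics and any distortion apply to the point x, -y, -z); pixel columns grow to the right and rows downward; lengths in m; the calibration is good to about 2 mm. A picture is of the moment at which its call begins.
- sign_off(): hands the job in, once; it reports no verdict.
The state is a dict: "clock": time; "joints": joint angles; "dq": joint speeds; "joint_efforts": joint torques, N m; "position": TCP position; "ee_rot": TCP orientation; "force": force on the tool from outside, world axes, zero at the start; "ft_torque": the same for the moment, N m; "width": opening from 0.0 (shut) to 1.0 (fully open).
Only numpy, scipy, OpenCV 4.12 (cv2) and the standard library are available. Lean on these libraries where they do the work, as an engineer would, in place of code of your own. Each camera call takes 0.05 s, during which the arm holds its last target.

## Working session

There is one attempt and no reset: what is moved stays moved. The work goes in short steps, Python scripts to look and compute and a tool call to move; the robot and the scene stay as the last step left them, time stands still between calls to the robot, and variables do not carry over. Pictures are saved under pics/ and viewed, and the job is handed in when it is done.

Besides the shell and the picture viewer there is one more tool, called by a JSON object that holds its "method" and its "body", one argument or row to a line. arm_command: Moves the arm, as the interface text tells. Its arguments: {"type":"object","properties":{"deltas":{"type":"array","items":{"type":"object","properties":{"xyz":{"type":"array","items":{"type":"number"}},"turn":{"type":"number"},"jaw":{"type":"number"}}}},"force":{"type":"number"}},"required":["deltas"]}

```bash
mkdir -p pics; ls
cat > h.py <<'E'
import numpy as np, cv2
from cell import observe, get_image, sign_off
from scipy.spatial.transform import Rotation as R
def save(d,n): cv2.imwrite('pics/'+n+'.png', cv2.cvtColor(d['frame'],cv2.COLOR_RGB2BGR))
def cloud(d):
    K=np.array(d['camera_matrix']);z=d['depth'];v,u=np.mgrid[0:z.shape[0],0:z.shape[1]]
    p=np.stack([(u-K[0,2])/K[0,0]*z,-(v-K[1,2])/K[1,1]*z,-z],-1)
    T=np.array(d['cam_to_world']);return p@T[:3,:3].T+T[:3,3]
def proj(d,P):
    K=np.array(d['camera_matrix']);T=np.linalg.inv(np.array(d['cam_to_world']))
    c=np.atleast_2d(P)@T[:3,:3].T+T[:3,3];x,y,z=c[:,0],-c[:,1],-c[:,2]
    return np.stack([K[0,0]*x/z+K[0,2],K[1,1]*y/z+K[1,2]],-1)
E
python3 - <<'E'
from h import *
import pickle
o=observe();print(o)
D={}
for n in ['top','side','wrist']:
    d=get_image(n);save(d,n+'0');D[n]=d;print(n,np.round(d['camera_matrix'],1).tolist(),np.round(d['cam_to_world'],3).tolist(),[k for k in d])
pickle.dump(D,open('d0.pkl','wb'))
E
```

```text
pics
{'clock': 0.0, 'joints': array([-1.21160289,  0.43523463,  0.02499841,  1.57411031, -0.01155301,
        1.13397435, -0.07508612]), 'dq': array([-0.00032308, -0.0029577 ,  0.00061133,  0.00198004, -0.00032596,
       -0.00130557,  0.00188549]), 'joint_efforts': array([ 1.15028459e-03, -6.67854238e+01,  9.86187011e-01, -3.14474702e+01,
       -6.02759072e-02,  4.23740828e-02,  1.86851898e-04]), 'position': array([0.2783232 , 0.5590386 , 0.22593293]), 'ee_rot': array([-7.19007121e-01, -3.05803418e+00,  2.47257427e-03]), 'force': array([ 0.1357489 , -0.71994952, -0.66470845]), 'ft_torque': array([ 0.06024574,  0.04681725, -0.03611892]), 'width': 1.0002767859722552}
top [[429.3, 0.0, 324.5], [0.0, 429.3, 200.9], [0.0, 0.0, 1.0]] [[0.024, 0.999, -0.044, 0.522], [-1.0, 0.024, -0.0, -0.058], [0.001, 0.044, 0.999, 1.299], [0.0, 0.0, 0.0, 1.0]] ['frame', 'depth', 'camera_matrix', 'cam_to_world']
side [[385.0, 0.0, 322.7], [0.0, 385.0, 204.1], [0.0, 0.0, 1.0]] [[-0.967, 0.147, -0.209, 0.369], [-0.255, -0.509, 0.822, 0.775], [0.014, 0.848, 0.53, 0.631], [0.0, 0.0, 0.0, 1.0]] ['frame', 'depth', 'camera_matrix', 'cam_to_world']
wrist [[304.3, 0.0, 321.6], [0.0, 304.3, 201.5], [0.0, 0.0, 1.0]] [[0.445, -0.862, -0.243, 0.213], [0.895, 0.428, 0.122, 0.592], [-0.001, -0.272, 0.962, 0.384], [0.0, 0.0, 0.0, 1.0]] ['frame', 'depth', 'camera_matrix', 'cam_to_world']
```

View pics/top0.png

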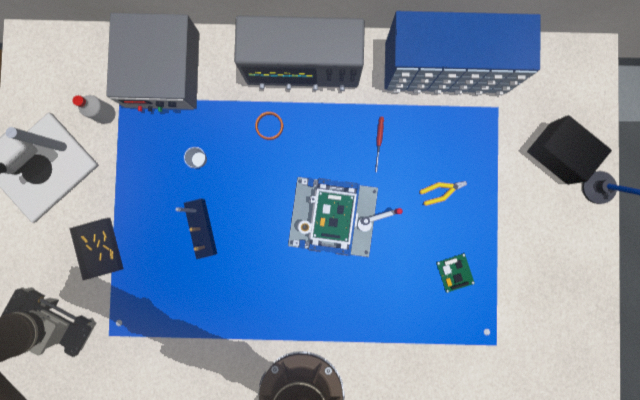

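View pics/side0.png

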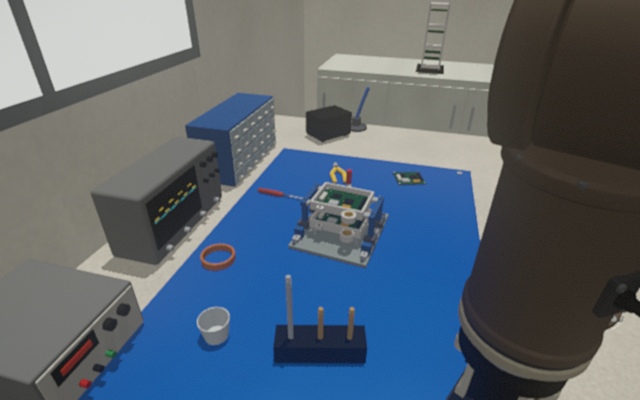

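View pics/wrist0.png

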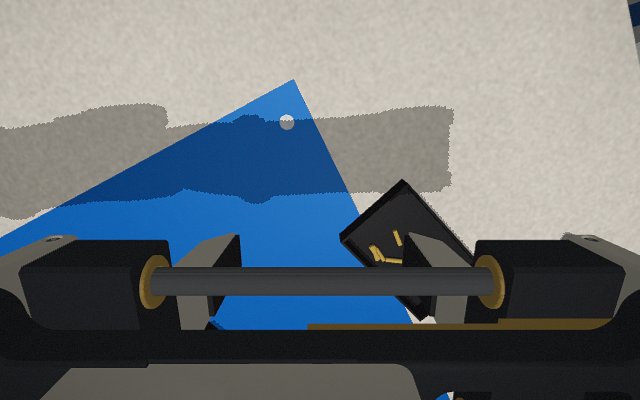

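The top view shows the fixture centred near (334,217), the bushing at (305,228), the knob at (398,211) and the rack near (200,228). The steel rod stands in the rack's far hole, around (180,210). Next I'll measure these.

Run:
```python
from h import *
import pickle
D=pickle.load(open('d0.pkl','rb'))
d=D['top'];P=cloud(d);f=d['frame'].astype(int)
z=P[...,2]
print('bench z', np.median(z[150:180,220:250]))
def rep(n,m): 
    q=P[m]; print(n,len(q),np.round(q.mean(0),4),np.round(q.min(0),4),np.round(q.max(0),4))
reg=np.zeros(z.shape,bool)
# knob
m=reg.copy();m[195:230,385:415]=1
r=m&(f[...,0]>f[...,1]+60)&(f[...,0]>f[...,2]+60)
rep('knob red',r);rep('knob top',r&(z>.085))
# rod top
m=reg.copy();m[195:265,165:225]=1
rep('rod',m&(z>.125));rep('rodtop',m&(z>.18))
rep('rack',m&(z>.035)&(z<.055))
q=P[m&(z>.038)&(z<.05)][:,:2].astype(np.float32);print(cv2.minAreaRect(q))
rep('brass',m&(z>.1)&(z<.12))
# plate
m=reg.copy();m[165:270,275:395]=1
q=P[m&(z>.008)&(z<.13)][:,:2].astype(np.float32);
q=P[m&(z>.008)&(z<.017)][:,:2].astype(np.float32);print('plate',len(q),cv2.minAreaRect(q))
# bush boss top
m=reg.copy();m[215:240,292:318]=1
rep('boss',m&(z>.11)&(z<.12))
for n,(a,b,c,e) in dict(fix=(165,270,275,420),rack=(190,270,160,230)).items():
    cv2.imwrite(f'pics/{n}0.png',cv2.resize(cv2.cvtColor(d['frame'][a:b,c:e],cv2.COLOR_RGB2BGR),None,fx=5,fy=5,interpolation=cv2.INTER_CUBIC))
s=D['side']
cv2.imwrite('pics/sidefix.png',cv2.resize(cv2.cvtColor(s['frame'][150:270,270:410],cv2.COLOR_RGB2BGR),None,fx=5,fy=5,interpolation=cv2.INTER_CUBIC))
```

```text
bench z -0.00011829349112402188
knob red 19 [ 0.5518 -0.2659  0.0997] [ 0.5456 -0.2716  0.0954] [ 0.5568 -0.2607  0.1061]
knob top 19 [ 0.5518 -0.2659  0.0997] [ 0.5456 -0.2716  0.0954] [ 0.5568 -0.2607  0.1061]
rod 59 [0.5339 0.1734 0.6098] [ 0.522  -0.0577  0.1297] [0.5464 0.3275 1.2991]
rodtop 38 [0.5297 0.0924 0.8605] [ 0.522  -0.0577  0.1803] [0.5458 0.3275 1.2991]
rack 987 [0.4881 0.3069 0.0437] [0.4015 0.2623 0.0351] [0.5769 0.3561 0.0548]
((0.48885971307754517, 0.30929267406463623), (0.17013001441955566, 0.054127614945173264), 14.401211738586426)
brass 36 [0.4822 0.3058 0.1119] [0.4327 0.2902 0.1002] [0.5451 0.3237 0.1186]
plate 1946 ((0.5200501680374146, -0.09503746032714844), (0.296787291765213, 0.31845366954803467), 9.739572525024414)
boss 165 [ 0.5002 -0.012   0.1145] [ 0.4682 -0.039   0.11  ] [0.5341 0.0143 0.1188]
```

View pics/fix0.png

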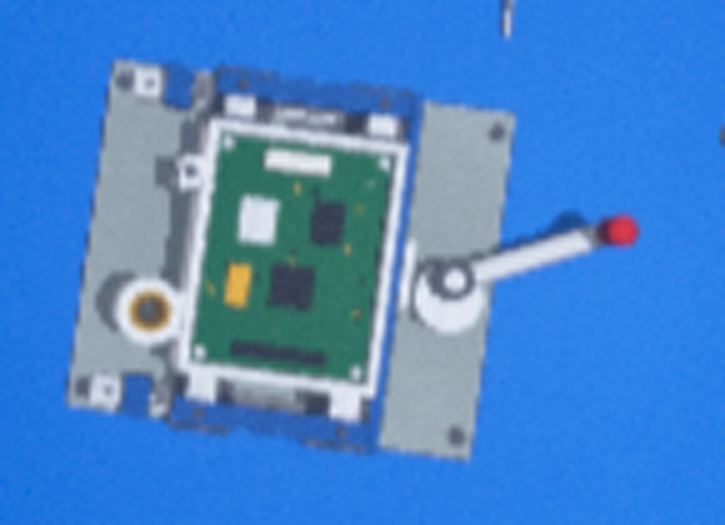

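View pics/rack0.png

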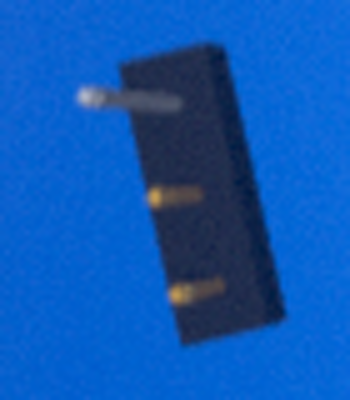

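```bash
cat >> h.py <<'E'
def atz(d,uv,z):
    K=np.array(d['camera_matrix']);T=np.array(d['cam_to_world'])
    u,v=uv;r=T[:3,:3]@np.array([(u-K[0,2])/K[0,0],-(v-K[1,2])/K[1,1],-1]);c=T[:3,3]
    return c+r*(z-c[2])/r[2]
E
python3 - <<'E'
from h import *
import pickle
D=pickle.load(open('d0.pkl','rb'));d=D['top']
c=lambda x,y:(275+(x-2)/5,165+(y-2)/5)
pts={k:atz(d,c(*p),.012) for k,p in dict(TL=(112,60),TR=(515,113),BR=(470,458),BL=(68,405)).items()}
for k in pts: print(k,pts[k].round(4))
A=np.array(list(pts.values()));o=A.mean(0)
ex=(pts['TL']-pts['BL']+pts['TR']-pts['BR']);ey=(pts['TL']-pts['TR']+pts['BL']-pts['BR'])
print('origin',o,'yaw',np.arctan2(ex[1],ex[0]),np.arctan2(-ey[0],ey[1]),np.linalg.norm(ex)/2,np.linalg.norm(ey)/2)
b=atz(d,c(151,311),.116);k=atz(d,c(622,229),.1)
print('bush',b,'knob',k)
for h in (.06,.07,.08): print('pivot',h,atz(d,c(455,280),h), np.linalg.norm(atz(d,c(455,280),h)-k))
r=lambda x,y:(160+(x-2)/5,190+(y-2)/5)
print('rodtop',atz(d,r(87,97),.192),'brass',atz(d,r(155,197),.117),atz(d,r(179,293),.117))
for p in [(122,65),(215,42),(285,318),(183,345)]: print('rack',atz(d,r(*p),.045))
s=D['side'];f=s['frame']
P=cloud(s);z=P[...,2]
m=np.zeros(z.shape,bool);m[270:330,275:305]=1
q=P[m&(z>.06)&(z<.185)];print('side rod',len(q),np.median(q,0))
print(np.polyfit(q[:,2],q[:,0],1),np.polyfit(q[:,2],q[:,1],1))
E
```

```text
TL [0.6494 0.0274 0.012 ]
TR [ 0.6233 -0.2156  0.012 ]
BR [ 0.4163 -0.1926  0.012 ]
BL [0.442  0.0481 0.012 ]
origin [ 0.53273718 -0.08319223  0.012     ] yaw -0.10505973285770678 -0.10672370291514897 0.20834362799810027 0.2432490166036142
bush [ 0.50108188 -0.00466908  0.116     ] knob [ 0.55286163 -0.26579885  0.1       ]
pivot 0.06 [ 0.52215977 -0.17694342  0.06      ] 0.10216599737505798
pivot 0.07 [ 0.52215851 -0.17598086  0.07      ] 0.09954874124762479
pivot 0.08 [ 0.52215726 -0.1750183   0.08      ] 0.0978972205600028
rodtop [0.54028341 0.32255357 0.192     ] brass [0.48749953 0.30881044 0.117     ] [0.43529727 0.29366928 0.117     ]
rack [0.56190051 0.35332129 0.045     ]
rack [0.57666744 0.29947388 0.045     ]
rack [0.41702585 0.25290898 0.045     ]
rack [0.39998146 0.31162239 0.045     ]
side rod 281 [0.53924557 0.32965773 0.12796134]
[3.99410769e-04 5.39552824e-01] [0.00085863 0.32927616]
```

View pics/sidefix.png

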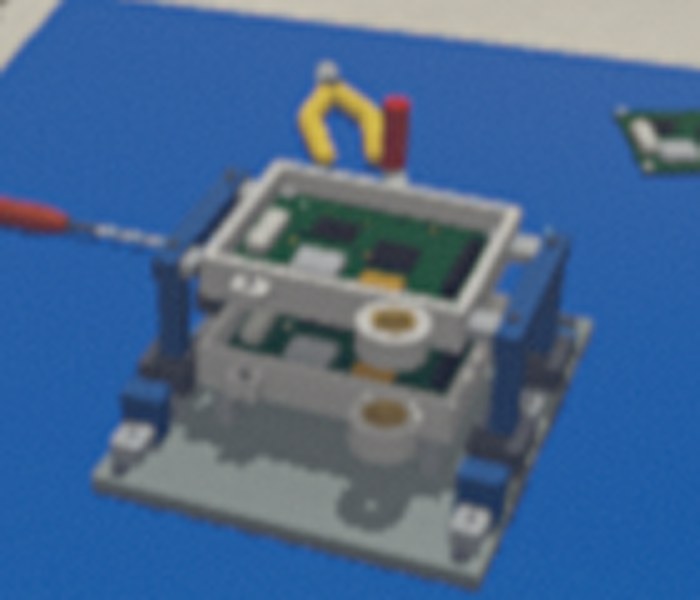

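```bash
cat >> h.py <<'E'
def go(x,y,z,yaw=None):
    "delta (tool cm) and turn (deg) to world pos with tool-y at world angle yaw(deg)"
    o=observe();M=R.from_rotvec(o['ee_rot']).as_matrix()
    d=M.T@(np.array([x,y,z])-o['position'])*100
    a=np.degrees(np.arctan2(M[1,1],M[0,1]))
    t=None if yaw is None else (a-yaw+90)%180-90
    print('t',round(o['clock'],2),'pos',o['position'].round(4),'ang',round(a,1),'tilt',np.round(M[:,2],3),'F',o['force'].round(1),'w',round(o['width'],3),'j',o['joints'].round(2))
    print('delta cm',d.round(2),'turn',t,'angle-now',round(a,1))
E
python3 - <<'E'
from h import *
go(.5528,-.2658,.25,18.7)
E
```

```text
t 0.15 pos [0.2784 0.5591 0.2261] ang 63.5 tilt [-0.    -0.001 -1.   ] F [-0.2  0.2  0.1] w 0.997 j [-1.21  0.44  0.03  1.57 -0.01  1.13 -0.08]
delta cm [-61.33 -61.63  -2.3 ] turn 44.83920432840131 angle-now 63.5
```

{"method": "arm_command", "body": {
  "deltas": [
    {"xyz": [-1, -1, -2.5], "turn": 0, "jaw": 0},
    {"xyz": [-61, -61.5, -2.5], "turn": 20, "jaw": 60},
    {"xyz": [-61, -61.5, -2.5], "turn": 20, "jaw": 60},
    {"xyz": [-61, -61.5, -2.5], "turn": 20, "jaw": 60},
    {"xyz": [-61, -61.5, -2.5], "turn": 20, "jaw": 60}
  ],
  "force": 20
}}

```text
clock: 0.57
position: [0.3354, 0.3856, 0.2511]
ee_rot: [1.248, 2.883, -0.002]
force: [1.0, -0.9, 0.2]
width: 0.781
```

Run:
```python
from h import *
go(.5528,-.2658,.25,18.7)
```

```text
t 0.57 pos [0.3354 0.3856 0.2511] ang 43.2 tilt [-0.001 -0.001 -1.   ] F [ 1.  -0.9  0.2] w 0.781 j [-1.07  0.23  0.14  1.82 -0.03  1.1  -0.17]
delta cm [-62.39 -28.71   0.18] turn 24.472946372957807 angle-now 43.2
```

{"method": "arm_command", "body": {
  "deltas": [
    {"xyz": [-62.4, -28.7, 0], "turn": 24.5, "jaw": 60},
    {"xyz": [-62.4, -28.7, 0], "turn": 24.5, "jaw": 60},
    {"xyz": [-62.4, -28.7, 0], "turn": 24.5, "jaw": 60},
    {"xyz": [-62.4, -28.7, 0], "turn": 24.5, "jaw": 60},
    {"xyz": [-62.4, -28.7, 0], "turn": 24.5, "jaw": 60}
  ]
}}

```text
clock: 0.98
position: [0.4011, 0.1879, 0.2515]
ee_rot: [1.837, 2.549, -0.002]
force: [0.8, 0.8, 0.4]
width: 0.768
```

Run:
```python
from h import *
go(.5528,-.2658,.25,18.7)
```

```text
t 0.98 pos [0.4011 0.1879 0.2515] ang 18.4 tilt [-0.001 -0.001 -1.   ] F [0.8 0.8 0.4] w 0.768 j [-0.85  0.1   0.33  1.97 -0.04  1.07 -0.19]
delta cm [-4.784e+01  4.000e-02  1.800e-01] turn -0.2614158491648766 angle-now 18.4
```

{"method": "arm_command", "body": {
  "deltas": [
    {"xyz": [-47.8, 0, 0], "turn": 0, "jaw": 60},
    {"xyz": [-47.8, 0, 0], "turn": 0, "jaw": 60},
    {"xyz": [-47.8, 0, 0], "turn": 0, "jaw": 60},
    {"xyz": [-47.8, 0, 0], "turn": 0, "jaw": 60},
    {"xyz": [-47.8, 0, 0], "turn": 0, "jaw": 60}
  ]
}}

```text
clock: 1.4
position: [0.4667, -0.0098, 0.2518]
ee_rot: [1.836, 2.549, -0.001]
force: [1.7, 0.9, 0.1]
width: 0.765
```

{"method": "arm_command", "body": {
  "deltas": [
    {"xyz": [-27, 0, 0], "turn": 0, "jaw": 60},
    {"xyz": [-27, 0, 0], "turn": 0, "jaw": 60},
    {"xyz": [-27, 0, 0], "turn": 0, "jaw": 60},
    {"xyz": [-27, 0, 0], "turn": 0, "jaw": 60},
    {"xyz": [-27, 0, 0], "turn": 0, "jaw": 60}
  ]
}}

```text
clock: 1.82
position: [0.5324, -0.2074, 0.2517]
ee_rot: [-1.836, -2.549, 0.0]
force: [-0.5, 0.5, 0.4]
width: 0.763
```

Run:
```python
from h import *
d=get_image('wrist');save(d,'w1')
go(.5528,-.2658,.15,18.7)
```

```text
t 1.87 pos [ 0.5329 -0.2168  0.2521] ang 18.0 tilt [ 0.001 -0.007 -1.   ] F [ 1.2 -6.6  2.3] w 0.763 j [-0.16  0.36  0.62  1.7  -0.22  1.15  0.84]
delta cm [-5.2   0.38 10.24] turn -0.6626974044986582 angle-now 18.0
```

View pics/w1.png

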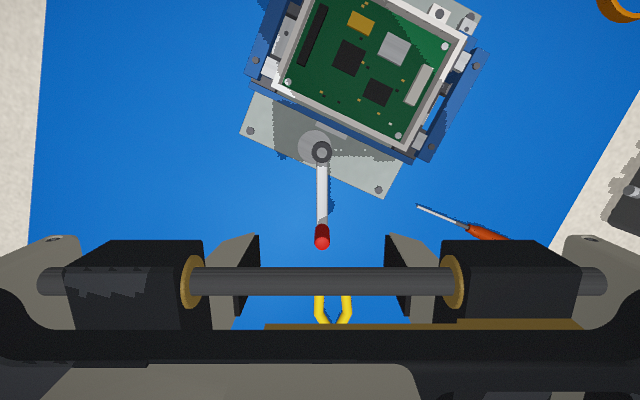

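The wrist view shows the knob top at (322,242), centred between the jaws, and the pivot hub at (321,152). I'll refine from it once the arm is at rest.

{"method": "arm_command", "body": {
  "deltas": [
    {"xyz": [-2.0, 0.2, 3], "turn": 0, "jaw": 60},
    {"xyz": [-2.0, 0.2, 3], "turn": 0, "jaw": 60},
    {"xyz": [-2.0, 0.2, 3], "turn": 0, "jaw": 60}
  ]
}}

```text
clock: 2.12
position: [0.5398, -0.2365, 0.2204]
ee_rot: [1.848, 2.538, -0.011]
force: [-0.4, 0.4, 0.4]
width: 0.765
```

Run:
```python
from h import *
d=get_image('wrist');save(d,'w2')
f=d['frame'].astype(int);P=cloud(d);z=P[...,2]
r=(f[...,0]>f[...,1]+80)&(f[...,0]>f[...,2]+80)&(z>.085)&(z<.11);r[:,:260]=0;r[:,380:]=0
v,u=np.nonzero(r);print(len(v),u.mean(),v.mean(),P[r].mean(0))
q=P[r&(abs(z-.1)<.004)];print('knobtop',len(q),q.mean(0),q.min(0),q.max(0))
go(.5528,-.2658,.065,18.7)
# hub
m=(z>.066)&(z<.09)&(np.hypot(P[...,0]-.522,P[...,1]+.175)<.03);print('hub',m.sum(),P[m].mean(0),np.percentile(z[m],[5,50,95]))
cv2.imwrite('pics/w2c.png',cv2.resize(cv2.cvtColor(d['frame'][60:300,230:410],cv2.COLOR_RGB2BGR),None,fx=2.5,fy=2.5,interpolation=cv2.INTER_CUBIC))
import pickle;pickle.dump(d,open('w2.pkl','wb'))
```

```text
283 324.91519434628975 224.04593639575972 [ 0.55212326 -0.26382472  0.09793467]
knobtop 229 [ 0.55237986 -0.26493882  0.09967548] [ 0.54416465 -0.27376316  0.09601561] [ 0.56056405 -0.25759685  0.10218457]
t 2.17 pos [ 0.5405 -0.2353  0.2215] ang 18.0 tilt [-0.001 -0.006 -1.   ] F [ 0.1  0.8 -0.1] w 0.765 j [-0.11  0.42  0.61  1.71 -0.26  1.1   0.89]
delta cm [-3.19  0.27 15.66] turn -0.7170488453307371 angle-now 18.0<stdin>:9: RuntimeWarning: Mean of empty slice.
  ret = um.true_divide(
Traceback (most recent call last):
IndexError: index -1 is out of bounds for axis 0 with size 0
```

{"method": "arm_command", "body": {
  "deltas": [
    {"xyz": [-3.2, 0.25, 6], "turn": 0, "jaw": 60},
    {"xyz": [-3.2, 0.25, 8], "turn": 0, "jaw": 60},
    {"xyz": [-3.2, 0.25, 10], "turn": 0, "jaw": 60},
    {"xyz": [-3.2, 0.25, 10.5], "turn": 0, "jaw": 60},
    {"xyz": [-3.2, 0.25, 10.5], "turn": 0, "jaw": 60}
  ]
}}

```text
clock: 2.58
position: [0.5523, -0.2639, 0.1161]
ee_rot: [1.845, 2.542, -0.009]
force: [0.4, -0.5, -0.1]
width: 0.766
```

Run:
```python
from h import *
go(.5525,-.2650,.065,18.7)
```

```text
t 2.58 pos [ 0.5523 -0.2639  0.1161] ang 18.1 tilt [-0.003 -0.005 -1.   ] F [ 0.4 -0.5 -0.1] w 0.766 j [-0.01  0.57  0.55  1.76 -0.35  0.91  1.  ]
delta cm [-0.09  0.    5.11] turn -0.6336783591050335 angle-now 18.1
```

{"method": "arm_command", "body": {
  "deltas": [
    {"xyz": [0, 0, 3], "turn": 0, "jaw": 60},
    {"xyz": [-0.1, 0, 5], "turn": 0, "jaw": 60},
    {"xyz": [-0.1, 0, 5.1], "turn": 0, "jaw": 60},
    {"xyz": [-0.1, 0, 5.1], "turn": 0, "jaw": 140},
    {"xyz": [-0.1, 0, 5.1], "turn": 0, "jaw": 220}
  ],
  "force": 20
}}

```text
clock: 3.0
position: [0.5539, -0.2652, 0.0676]
ee_rot: [1.842, 2.54, -0.007]
force: [0.2, -1.0, 0.3]
width: 0.668
```

{"method": "arm_command", "body": {
  "deltas": [
    {"xyz": [0, 0, 0], "turn": 0, "jaw": 255},
    {"xyz": [0, 0, 0], "turn": 0, "jaw": 255},
    {"xyz": [0, 0, 0], "turn": 0, "jaw": 255},
    {"xyz": [0, 0, 0], "turn": 0, "jaw": 255},
    {"xyz": [0, 0, 0], "turn": 0, "jaw": 255}
  ]
}}

```text
clock: 3.42
position: [0.554, -0.2652, 0.0679]
ee_rot: [1.842, 2.54, -0.006]
force: [-0.3, 0.8, -0.3]
width: 0.307
```

```bash
cat >> h.py <<'E'
PIV=np.array([.522,-.1755])
def arc(angs):
    "rows for the knob at world lever angles"
    o=observe();M=R.from_rotvec(o['ee_rot']).as_matrix()
    a=np.degrees(np.arctan2(M[1,1],M[0,1]))
    p=o['position'][:2]-PIV;print('t',o['clock'],'lever now',np.degrees(np.arctan2(p[1],p[0]))%360,'r',np.hypot(*p),'z',o['position'][2],'yaw',a,'F',o['force'].round(1),'w',o['width'],'tilt',M[:,2].round(3),'j',o['joints'].round(2))
    for q in angs:
        t=np.radians(q);w=np.r_[PIV+.0945*np.r_[np.cos(t),np.sin(t)],.065]
        d=M.T@(w-o['position'])*100
        print(q,d.round(2),'turn',round((a-(q-270)+90)%180-90,1))
E
python3 - <<'E'
from h import *
arc([283,277,271,265,259])
E
```

```text
t 3.4167 lever now 289.6405886671083 r 0.09525554780323514 z 0.06793092570962403 yaw 18.101501810815577 F [-0.3  0.8 -0.3] w 0.306668143797639 tilt [ 0.001 -0.006 -1.   ] j [ 0.01  0.62  0.51  1.8  -0.4   0.82  1.04]
283 [ 0.11 -1.1   0.29] turn 5.1
277 [ 0.25 -2.08  0.29] turn 11.1
271 [ 0.49 -3.03  0.29] turn 17.1
265 [ 0.83 -3.96  0.29] turn 23.1
259 [ 1.27 -4.85  0.29] turn 29.1
```

{"method": "arm_command", "body": {
  "deltas": [
    {"xyz": [0, 0, 0], "turn": 0, "jaw": 255},
    {"xyz": [0, 0, 0], "turn": 0, "jaw": 255},
    {"xyz": [0, 0, 0], "turn": 0, "jaw": 255}
  ]
}}

```text
clock: 3.67
position: [0.5538, -0.2654, 0.0679]
ee_rot: [1.842, 2.54, -0.007]
force: [-1.4, -0.3, 1.5]
width: 0.194
```

Run:
```python
from h import *
arc([283,277,271,265,259])
```

```text
t 3.6667 lever now 289.49752995738424 r 0.09533821647161633 z 0.06793867643090391 yaw 18.090726772738485 F [-1.4 -0.3  1.5] w 0.19378433057307617 tilt [ 0.    -0.006 -1.   ] j [ 0.01  0.62  0.51  1.8  -0.4   0.82  1.04]
283 [ 0.12 -1.07  0.29] turn 5.1
277 [ 0.26 -2.05  0.3 ] turn 11.1
271 [ 0.5  -3.01  0.3 ] turn 17.1
265 [ 0.84 -3.94  0.29] turn 23.1
259 [ 1.27 -4.83  0.29] turn 29.1
```

Gripped: the opening is 17.8 mm, which matches the 18 mm knob. Next is the swing.

{"method": "arm_command", "body": {
  "deltas": [
    {"xyz": [0.1, -1.0, 0], "turn": 5, "jaw": 255},
    {"xyz": [0.25, -2.0, 0], "turn": 11, "jaw": 255},
    {"xyz": [0.5, -3.0, 0], "turn": 17, "jaw": 255},
    {"xyz": [0.85, -3.95, 0], "turn": 23, "jaw": 255},
    {"xyz": [1.3, -4.85, 0], "turn": 29, "jaw": 255}
  ]
}}

```text
clock: 4.08
position: [0.5042, -0.2692, 0.068]
ee_rot: [2.423, 1.988, -0.005]
force: [4.1, -2.6, -5.0]
width: 0.194
```

Run:
```python
from h import *
arc([259,255,250,245,240,235,230])
```

```text
t 4.0833 lever now 259.2155806593097 r 0.09538017539799773 z 0.068017625193977 yaw -11.253658082336383 F [ 4.1 -2.6 -5. ] w 0.19363175634172483 tilt [ 0.002 -0.008 -1.   ] j [-0.06  0.6   0.66  1.92 -0.5   0.79  0.68]
259 [ 0.09 -0.04  0.3 ] turn -0.3
255 [ 0.11 -0.7   0.3 ] turn 3.7
250 [ 0.2  -1.52  0.29] turn 8.7
245 [ 0.36 -2.32  0.29] turn 13.7
240 [ 0.59 -3.12  0.29] turn 18.7
235 [ 0.89 -3.88  0.28] turn 23.7
230 [ 1.25 -4.62  0.28] turn 28.7
```

{"method": "arm_command", "body": {
  "deltas": [
    {"xyz": [0.05, -0.9, 0], "turn": 5, "jaw": 255},
    {"xyz": [0.2, -1.8, 0], "turn": 10.5, "jaw": 255},
    {"xyz": [0.45, -2.7, 0], "turn": 16.5, "jaw": 255},
    {"xyz": [0.75, -3.6, 0], "turn": 22, "jaw": 255},
    {"xyz": [1.2, -4.6, 0], "turn": 28.5, "jaw": 255}
  ]
}}

```text
clock: 4.5
position: [0.4618, -0.2493, 0.0679]
ee_rot: [2.839, 1.322, -0.001]
force: [2.7, -2.0, -4.7]
width: 0.189
```

Run:
```python
from h import *
arc([230,225,220,215,210,205,200,198,196])
```

```text
t 4.5 lever now 230.77766414852852 r 0.0952281156489257 z 0.06794777449089061 yaw -40.067638029924396 F [ 2.7 -2.  -4.7] w 0.18887631433770663 tilt [ 0.004 -0.009 -1.   ] j [-0.18  0.58  0.81  2.04 -0.6   0.76  0.3 ]
230 [ 0.07 -0.13  0.29] turn -0.1
225 [ 0.11 -0.96  0.29] turn 4.9
220 [ 0.21 -1.77  0.28] turn 9.9
215 [ 0.39 -2.58  0.27] turn 14.9
210 [ 0.64 -3.36  0.26] turn 19.9
205 [ 0.95 -4.13  0.25] turn 24.9
200 [ 1.33 -4.86  0.25] turn 29.9
198 [ 1.5  -5.14  0.24] turn 31.9
196 [ 1.68 -5.42  0.24] turn 33.9
```

{"method": "arm_command", "body": {
  "deltas": [
    {"xyz": [0.05, -0.95, 0], "turn": 5, "jaw": 255},
    {"xyz": [0.2, -1.9, 0], "turn": 10.5, "jaw": 255},
    {"xyz": [0.4, -2.7, 0], "turn": 16, "jaw": 255},
    {"xyz": [0.65, -3.45, 0], "turn": 21, "jaw": 255},
    {"xyz": [0.9, -4.1, 0], "turn": 25, "jaw": 255}
  ]
}}

```text
clock: 4.92
position: [0.4363, -0.2165, 0.0678]
ee_rot: [3.058, 0.668, 0.004]
force: [1.8, -3.5, -0.7]
width: 0.19
```

Run:
```python
from h import *
arc([205,200,198,196,194,192])
```

```text
t 4.9167 lever now 205.56540116471305 r 0.09497434329888237 z 0.0678245762862619 yaw -65.37068401730275 F [ 1.8 -3.5 -0.7] w 0.18964691388447946 tilt [ 0.005 -0.01  -1.   ] j [-0.33  0.58  0.95  2.14 -0.7   0.76 -0.06]
205 [ 0.05 -0.1   0.28] turn -0.4
200 [ 0.08 -0.92  0.27] turn 4.6
198 [ 0.11 -1.25  0.27] turn 6.6
196 [ 0.15 -1.58  0.26] turn 8.6
194 [ 0.21 -1.9   0.26] turn 10.6
192 [ 0.27 -2.22  0.26] turn 12.6
```

{"method": "arm_command", "body": {
  "deltas": [
    {"xyz": [0.03, -0.6, 0], "turn": 3, "jaw": 255},
    {"xyz": [0.08, -0.95, 0], "turn": 5, "jaw": 255},
    {"xyz": [0.1, -1.25, 0], "turn": 7, "jaw": 255},
    {"xyz": [0.1, -1.25, 0], "turn": 7, "jaw": 255}
  ]
}}

```text
clock: 5.25
position: [0.4321, -0.2056, 0.0678]
ee_rot: [3.092, 0.475, 0.005]
force: [-0.2, -3.8, -0.3]
width: 0.185
```

Run:
```python
from h import *
arc([198,197,196,195,194,192])
```

```text
t 5.25 lever now 198.48869390235112 r 0.09477040364047937 z 0.0678308093393642 yaw -72.5157008594325 F [-0.2 -3.8 -0.3] w 0.18534825145556863 tilt [ 0.005 -0.013 -1.   ] j [-0.37  0.59  1.    2.16 -0.73  0.76 -0.17]
198 [ 0.03 -0.08  0.28] turn -0.5
197 [ 0.03 -0.25  0.28] turn 0.5
196 [ 0.03 -0.41  0.28] turn 1.5
195 [ 0.03 -0.58  0.28] turn 2.5
194 [ 0.04 -0.74  0.27] turn 3.5
192 [ 0.07 -1.07  0.27] turn 5.5
```

{"method": "arm_command", "body": {
  "deltas": [
    {"xyz": [0.0, -0.25, 0], "turn": 0.5, "jaw": 255},
    {"xyz": [0.0, -0.45, 0], "turn": 1, "jaw": 255},
    {"xyz": [0.0, -0.45, 0], "turn": 1, "jaw": 255}
  ]
}}

```text
clock: 5.5
position: [0.4322, -0.2053, 0.0682]
ee_rot: [3.088, 0.444, 0.008]
force: [5.5, -16.8, -16.5]
width: 0.192
```

Run:
```python
from h import *
arc([198,196,194,192])
```

```text
t 5.5 lever now 198.3743929339849 r 0.09467555422553055 z 0.06821293126690746 yaw -73.62678811955473 F [  5.5 -16.8 -16.5] w 0.19232852963809804 tilt [ 0.008 -0.021 -1.   ] j [-0.39  0.59  1.    2.16 -0.73  0.76 -0.18]
198 [ 0.01 -0.07  0.32] turn -1.6
196 [ 0.01 -0.4   0.31] turn 0.4
194 [ 0.02 -0.73  0.31] turn 2.4
192 [ 0.04 -1.06  0.3 ] turn 4.4
```

The lever has hit its stop: 17 N with no motion, at 198.4° against the predicted 197.9°. I'll release it.

{"method": "arm_command", "body": {
  "deltas": [
    {"xyz": [0, 0, 0], "turn": 0, "jaw": 140},
    {"xyz": [0, 0, 0], "turn": 0, "jaw": 140},
    {"xyz": [0, 0, 0], "turn": 0, "jaw": 140},
    {"xyz": [0, 0, 0], "turn": 0, "jaw": 120},
    {"xyz": [0, 0, 0], "turn": 0, "jaw": 120}
  ]
}}

```text
clock: 5.92
position: [0.4321, -0.2049, 0.0682]
ee_rot: [3.089, 0.445, 0.008]
force: [0.3, 0.5, -0.5]
width: 0.5
```

{"method": "arm_command", "body": {
  "deltas": [
    {"xyz": [0, 0, -2], "turn": 0, "jaw": 120},
    {"xyz": [0, 0, -5], "turn": 0, "jaw": 120},
    {"xyz": [0, 0, -9], "turn": 0, "jaw": 120},
    {"xyz": [0, 0, -13], "turn": 0, "jaw": 120},
    {"xyz": [0, 0, -17], "turn": 0, "jaw": 120}
  ]
}}

```text
clock: 6.33
position: [0.4299, -0.2013, 0.2393]
ee_rot: [3.089, 0.444, 0.004]
force: [1.4, 1.9, -0.5]
width: 0.529
```

Run:
```python
from h import *
import pickle
d=get_image('wrist');save(d,'w3');pickle.dump(d,open('w3.pkl','wb'))
go(.540,.3235,.28,-73)
```

```text
t 6.38 pos [ 0.4324 -0.2048  0.246 ] ang -73.8 tilt [ 0.014 -0.023 -1.   ] F [ 2.8 -7.   5.7] w 0.53 j [-0.68  0.32  1.29  1.97 -0.33  1.08 -0.53]
delta cm [ 25.08 -47.63  -4.45] turn -0.8260103153482419 angle-now -73.8
```

View pics/w3.png

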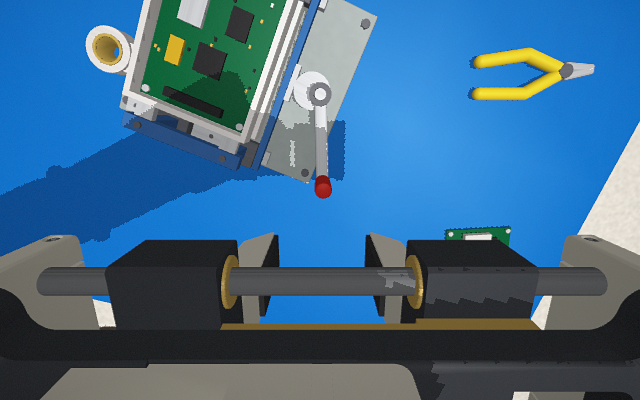

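The wrist view shows the lever swung over: knob at (323,187), hub at (320,93), bushing at (108,48). Next I'll move to the rod and watch tool tilt and joint 3, which is close to its limit.

{"method": "arm_command", "body": {
  "deltas": [
    {"xyz": [1.0, -2.0, -2], "turn": -5, "jaw": 120},
    {"xyz": [3.5, -6, -4], "turn": -12, "jaw": 120},
    {"xyz": [5.5, -9.5, -4.5], "turn": -19, "jaw": 120},
    {"xyz": [7.5, -13, -4.5], "turn": -26, "jaw": 120},
    {"xyz": [9, -16, -4.5], "turn": -33, "jaw": 120}
  ]
}}

```text
clock: 6.8
position: [0.4741, -0.0225, 0.2884]
ee_rot: [2.829, 1.306, 0.01]
force: [1.0, -1.1, -0.5]
width: 0.526
```

Run:
```python
from h import *
go(.540,.3235,.28,20)
```

```text
t 6.8 pos [ 0.4741 -0.0225  0.2884] ang -40.4 tilt [ 0.016 -0.021 -1.   ] F [ 1.  -1.1 -0.5] w 0.526 j [-1.07  0.18  1.18  1.9  -0.17  1.16 -0.53]
delta cm [ 30.61 -17.44   0.23] turn -60.429359355892586 angle-now -40.4
```

{"method": "arm_command", "body": {
  "deltas": [
    {"xyz": [4, -2.3, 0], "turn": -7, "jaw": 120},
    {"xyz": [8, -4.5, 0], "turn": -14, "jaw": 120},
    {"xyz": [12, -6.8, 0], "turn": -21, "jaw": 120},
    {"xyz": [15, -8.5, 0], "turn": -28, "jaw": 120},
    {"xyz": [18, -10.3, 0], "turn": -35, "jaw": 120}
  ]
}}

```text
clock: 7.22
position: [0.5119, 0.182, 0.2846]
ee_rot: [2.299, 2.104, -0.003]
force: [-0.5, -1.3, -0.5]
width: 0.528
```

Run:
```python
from h import *
go(.540,.3235,.28,20)
```

```text
t 7.22 pos [0.5119 0.182  0.2846] ang -5.0 tilt [ 0.016 -0.02  -1.   ] F [-0.5 -1.3 -0.5] w 0.528 j [-1.14  0.32  0.92  1.74 -0.25  1.2  -0.25]
delta cm [14.35  1.54  0.23] turn -25.049277626265592 angle-now -5.0
```

{"method": "arm_command", "body": {
  "deltas": [
    {"xyz": [4.1, 0.4, 0], "turn": -6, "jaw": 120},
    {"xyz": [8.2, 0.8, 0], "turn": -12, "jaw": 120},
    {"xyz": [12.3, 1.2, 0], "turn": -19, "jaw": 120}
  ]
}}

```text
clock: 7.47
position: [0.5341, 0.3049, 0.2823]
ee_rot: [1.914, 2.462, -0.01]
force: [0.4, -0.6, -0.1]
width: 0.532
```

Run:
```python
from h import *
import pickle
go(.540,.3235,.28,20)
d=get_image('top');save(d,'t4')
pickle.dump(d,open('t4.pkl','wb'))
go(.540,.3235,.28,20)
```

```text
t 7.47 pos [0.5341 0.3049 0.2823] ang 14.3 tilt [ 0.015 -0.019 -1.   ] F [ 0.4 -0.6 -0.1] w 0.532 j [-1.14  0.45  0.79  1.56 -0.3   1.26 -0.07]
delta cm [1.66 1.03 0.2 ] turn -5.731321229120368 angle-now 14.3
t 7.52 pos [0.5334 0.3152 0.281 ] ang 15.4 tilt [ 0.015 -0.016 -1.   ] F [-1.8  8.6 -0.3] w 0.53 j [-1.14  0.45  0.77  1.55 -0.3   1.26 -0.06]
delta cm [0.62 0.86 0.09] turn -4.590689874710833 angle-now 15.4
```

View pics/t4.png

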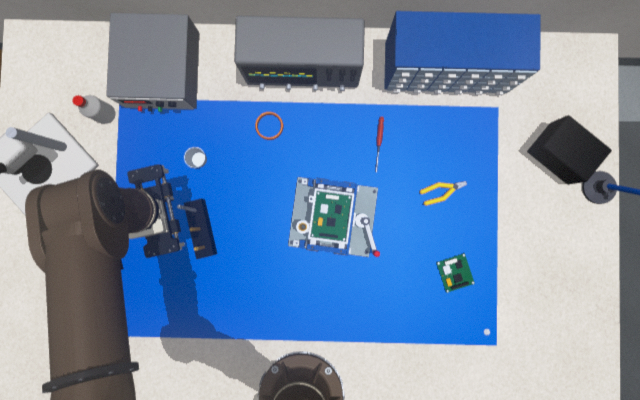

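Run:
```python
from h import *
import pickle
w=get_image('wrist');save(w,'w5');s=get_image('side');save(s,'s5');pickle.dump((w,s),open('d5.pkl','wb'))
go(.540,.3235,.28,20)
cv2.imwrite('pics/s5c.png',cv2.resize(cv2.cvtColor(s['frame'][150:270,270:410],cv2.COLOR_RGB2BGR),None,fx=5,fy=5,interpolation=cv2.INTER_CUBIC))
d=pickle.load(open('t4.pkl','rb'))
cv2.imwrite('pics/t4c.png',cv2.resize(cv2.cvtColor(d['frame'][165:270,275:420],cv2.COLOR_RGB2BGR),None,fx=5,fy=5,interpolation=cv2.INTER_CUBIC))
```

```text
t 7.62 pos [0.5336 0.3068 0.2812] ang 14.4 tilt [ 0.014 -0.02  -1.   ] F [-0.8 -0.5  0.1] w 0.528 j [-1.14  0.45  0.78  1.56 -0.3   1.26 -0.07]
delta cm [1.46 1.03 0.1 ] turn -5.637799108051013 angle-now 14.4
```

View pics/s5c.png

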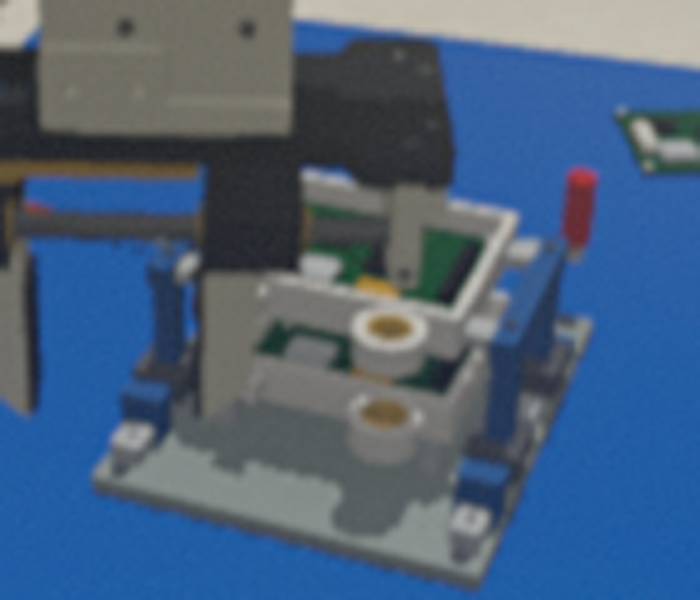

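View pics/t4c.png

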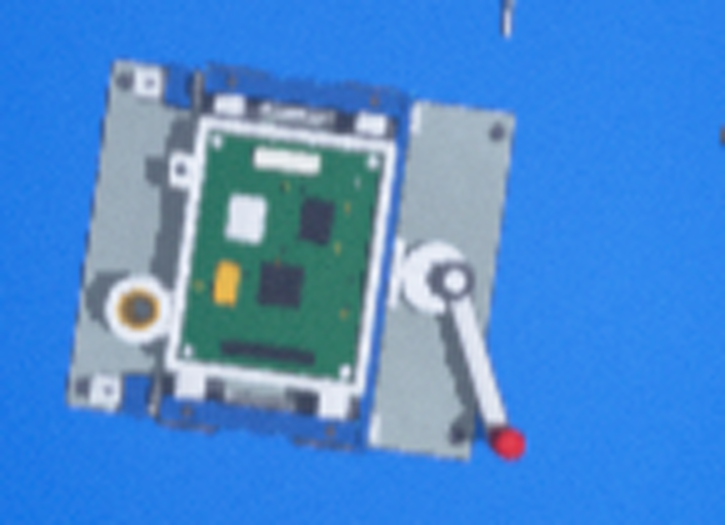

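View pics/w5.png

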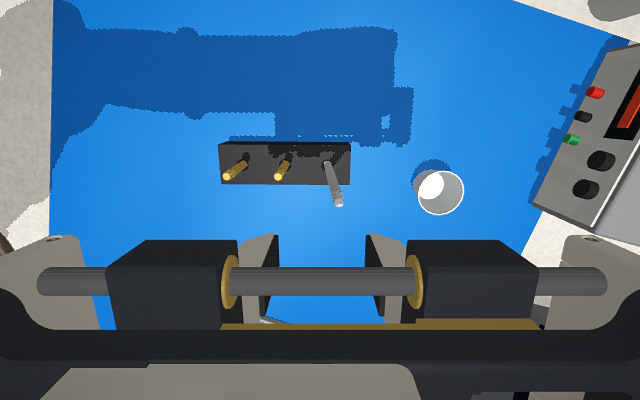

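The side view shows the bushings in line, with the upper mouth at about (348,216) and the lower at (347,232). The top view shows the lever locked and the bushing shifted. In the wrist view the rod top is at (340,203).

Run:
```python
from h import *
import pickle
d=pickle.load(open('t4.pkl','rb'));w,s=pickle.load(open('d5.pkl','rb'));D0=pickle.load(open('d0.pkl','rb'))
c=lambda x,y:(275+(x-2)/5,165+(y-2)/5)
sc=lambda x,y:(270+(x-2)/5,150+(y-2)/5)
print('bush top cam',atz(d,c(139,308),.113))
print('bush side up',atz(s,sc(391,328),.115),'low',atz(s,sc(384,413),.063))
print('knob',atz(d,c(509,442),.1))
# brass-coloured pixel centroid (mouth cone) 
for n,im,box,z in (('top',d,(215,240,292,318),.113),('sideU',s,(205,226,335,360),.114),('sideL',s,(226,245,335,360),.062)):
    f=cv2.cvtColor(im['frame'],cv2.COLOR_RGB2HSV);a,b,e,g=box
    m=np.zeros(f.shape[:2],bool);m[a:b,e:g]=1
    m&=(f[...,0]>8)&(f[...,0]<28)&(f[...,1]>90)
    v,u=np.nonzero(m);print(n,len(v),(u.min()+u.max())/2,(v.min()+v.max())/2,atz(im,((u.min()+u.max())/2,(v.min()+v.max())/2),z))
# boss ring by depth in top image
P=cloud(d);z=P[...,2];m=np.zeros(z.shape,bool);m[214:240,290:312]=1;m&=(z>.109)
q=P[m];print('boss',len(q),cv2.minEnclosingCircle(q[:,:2].astype(np.float32)))
# rod in wrist
print('rod wrist',atz(w,(340,203),.192))
P=cloud(w);z=P[...,2];m=np.zeros(z.shape,bool);m[150:215,315:350]=1
q=P[m&(z>.07)&(z<.189)];print(len(q),np.median(q,0),np.polyfit(q[:,2],q[:,0],1),np.polyfit(q[:,2],q[:,1],1))
q=P[m&(z>.188)&(z<.197)];print('top',len(q),q.mean(0),q.min(0),q.max(0))
# rod via side, axis by column midpoint at heights
s0=D0['side'];P=cloud(s0);z=P[...,2]
for h in (.08,.12,.16):
    m=np.zeros(z.shape,bool);m[270:340,275:305]=1;m&=(abs(z-h)<.01)
    v,u=np.nonzero(m);
    # centre ray hits axis plane at h
    print(h,atz(s0,(u.mean(),v.mean()),z[m].mean()),P[m].mean(0))
# wrist view of bush in w3
w3=pickle.load(open('w3.pkl','rb'));print('bush w3',atz(w3,(107,47),.112))
```

```text
bush top cam [0.50252074 0.00212599 0.113     ]
bush side up [0.50090958 0.00622541 0.115     ] low [0.50213742 0.00495201 0.063     ]
knob [ 0.43288351 -0.20491725  0.1       ]
top 15 302.5 227.0 [0.50032538 0.00179218 0.113     ]
sideU 44 346.0 214.5 [0.50600318 0.00292833 0.114     ]
sideL 26 346.5 232.5 [0.50187215 0.00477096 0.062     ]
boss 172 ((0.5095714926719666, -0.01901238039135933), 0.04070829972624779)
rod wrist [0.54969231 0.3199898  0.192     ]
306 [0.54384615 0.32521853 0.14686217] [0.04182687 0.53824026] [-0.02492041  0.32826166]
top 99 [0.54769556 0.3212826  0.1913639 ] [0.5435671  0.31681092 0.18815884] [0.55204356 0.32517817 0.19414675]
0.08 [0.5398475  0.32948847 0.0805448 ] [0.53984211 0.3295077  0.0805448 ]
0.12 [0.53982943 0.32946591 0.1204729 ] [0.53981944 0.3294852  0.1204729 ]
0.16 [0.53919146 0.32937469 0.15983704] [0.53917704 0.32940068 0.15983704]
bush w3 [0.50364727 0.00565512 0.112     ]
```

{"method": "arm_command", "body": {
  "deltas": [
    {"xyz": [3.8, -1.5, 0], "turn": 0, "jaw": 120},
    {"xyz": [7.6, -3.0, 0], "turn": 0, "jaw": 120}
  ]
}}

```text
clock: 7.78
position: [0.4886, 0.368, 0.2796]
ee_rot: [1.921, 2.454, -0.011]
force: [0.6, 1.6, 0.9]
width: 0.53
```

Run:
```python
from h import *
go(.540,.3235,.28,20)
d=get_image('top')
go(.540,.324,.26,20)
```

```text
t 7.78 pos [0.4886 0.368  0.2796] ang 13.9 tilt [ 0.015 -0.021 -1.   ] F [0.6 1.6 0.9] w 0.53 j [-1.27  0.44  0.78  1.57 -0.3   1.25 -0.2 ]
delta cm [-5.55  3.92  0.13] turn -6.0901174149640696 angle-now 13.9
t 7.83 pos [0.4807 0.3794 0.2781] ang 14.7 tilt [ 0.01  -0.017 -1.   ] F [-4.3  8.1 -1.5] w 0.528 j [-1.28  0.44  0.77  1.57 -0.3   1.26 -0.21]
delta cm [-6.83  4.31  1.97] turn -5.288013582014273 angle-now 14.7
```

{"method": "arm_command", "body": {
  "deltas": [
    {"xyz": [3.8, -1.5, 0], "turn": 0, "jaw": 120},
    {"xyz": [7.6, -3.0, 0], "turn": 0, "jaw": 120}
  ]
}}

```text
clock: 8.0
position: [0.4383, 0.4363, 0.2772]
ee_rot: [1.913, 2.468, -0.011]
force: [1.2, 1.6, -0.9]
width: 0.527
```

Run:
```python
from h import *
d=get_image('top')
go(.540,.324,.26,20)
```

```text
t 8.05 pos [0.4303 0.4468 0.2757] ang 15.2 tilt [ 0.006 -0.014 -1.   ] F [-5.5  7.8 -0.8] w 0.528 j [-1.39  0.46  0.76  1.55 -0.31  1.26 -0.33]
delta cm [-14.69   7.38   1.8 ] turn -4.840415334064758 angle-now 15.2
```

{"method": "arm_command", "body": {
  "deltas": [
    {"xyz": [3.8, -1.5, 0], "turn": 0, "jaw": 120},
    {"xyz": [7.6, -3.0, 0], "turn": 0, "jaw": 120}
  ]
}}

```text
clock: 8.22
position: [0.3882, 0.5028, 0.2753]
ee_rot: [1.906, 2.48, -0.011]
force: [-0.5, 1.2, 1.3]
width: 0.53
```

Run:
```python
from h import *
d=get_image('top')
go(.541,.324,.26,20)
```

```text
t 8.27 pos [0.3793 0.5128 0.2738] ang 15.6 tilt [ 0.002 -0.011 -1.   ] F [-5.   6.9 -0.9] w 0.53 j [-1.49  0.49  0.74  1.5  -0.33  1.28 -0.44]
delta cm [-22.52  10.48   1.6 ] turn -4.358684192085477 angle-now 15.6
```

{"method": "arm_command", "body": {
  "deltas": [
    {"xyz": [3.95, 0.9, 0], "turn": 0, "jaw": 120},
    {"xyz": [7.9, 1.8, 0], "turn": 0, "jaw": 120}
  ]
}}

```text
clock: 8.43
position: [0.3756, 0.586, 0.2739]
ee_rot: [1.897, 2.496, -0.012]
force: [1.5, 0.6, 0.4]
width: 0.531
```

Run:
```python
from h import *
d=get_image('top')
go(.541,.324,.26,20)
```

```text
t 8.48 pos [0.3713 0.5957 0.2712] ang 16.1 tilt [-0.001 -0.008 -1.   ] F [-6.1  4.9 -0.6] w 0.528 j [-1.49  0.61  0.71  1.32 -0.39  1.36 -0.5 ]
delta cm [-30.8    8.8    1.32] turn -3.938617749199466 angle-now 16.1
```

{"method": "arm_command", "body": {
  "deltas": [
    {"xyz": [3.95, 0.9, 0], "turn": 0, "jaw": 120},
    {"xyz": [7.9, 1.8, 0], "turn": 0, "jaw": 120}
  ]
}}

```text
clock: 8.65
position: [0.3681, 0.6684, 0.2707]
ee_rot: [1.89, 2.504, -0.013]
force: [0.7, 1.6, 1.0]
width: 0.53
```

Run:
```python
from h import *
d=get_image('top')
go(.541,.324,.26,20)
```

```text
t 8.7 pos [0.3632 0.6779 0.2675] ang 16.4 tilt [-0.003 -0.007 -1.   ] F [-8.6  2.  -2.2] w 0.528 j [-1.47  0.74  0.69  1.1  -0.44  1.45 -0.57]
delta cm [-38.96   7.06   0.95] turn -3.5875191208731962 angle-now 16.4
```

{"method": "arm_command", "body": {
  "deltas": [
    {"xyz": [-2.0, 0.4, 0], "turn": 0, "jaw": 120},
    {"xyz": [-6, 1.1, 0], "turn": -1, "jaw": 120},
    {"xyz": [-10, 1.8, 0], "turn": -2, "jaw": 120},
    {"xyz": [-14, 2.5, 0], "turn": -3, "jaw": 120},
    {"xyz": [-18, 3.2, 0], "turn": -3.6, "jaw": 120}
  ]
}}

```text
clock: 9.12
position: [0.4458, 0.5113, 0.2684]
ee_rot: [1.8, 2.572, -0.013]
force: [0.5, 0.7, 1.0]
width: 0.529
```

{"method": "arm_command", "body": {
  "deltas": [
    {"xyz": [-4, 0.7, 0], "turn": 0, "jaw": 120},
    {"xyz": [-8, 1.4, 0], "turn": 0, "jaw": 120},
    {"xyz": [-12, 2.1, 0], "turn": 0, "jaw": 120},
    {"xyz": [-14, 2.5, 0], "turn": 0, "jaw": 120},
    {"xyz": [-15, 2.7, 0], "turn": 0, "jaw": 120}
  ]
}}

```text
clock: 9.53
position: [0.5253, 0.3736, 0.27]
ee_rot: [1.809, 2.565, -0.013]
force: [0.2, 0.8, 0.9]
width: 0.53
```

{"method": "arm_command", "body": {
  "deltas": [
    {"xyz": [0, 0, 0], "turn": 0, "jaw": 120},
    {"xyz": [0, 0, 0], "turn": 0, "jaw": 120},
    {"xyz": [0, 0, 0], "turn": 0, "jaw": 120}
  ]
}}

```text
clock: 9.78
position: [0.5245, 0.3749, 0.2699]
ee_rot: [1.807, 2.567, -0.013]
force: [0.9, 0.7, -0.7]
width: 0.531
```

```bash
cat > rodw.py <<'E'
from h import *
import sys
w=get_image('wrist');save(w,sys.argv[1])
P=cloud(w);z=P[...,2];f=w['frame'].astype(int)
m=(np.hypot(P[...,0]-.541,P[...,1]-.324)<.025)
q=P[m&(z>.06)&(z<.187)];
if len(q)>20: print('side',len(q),np.polyfit(q[:,2],q[:,0],1).round(4),np.polyfit(q[:,2],q[:,1],1).round(4))
t=m&(z>.189)&(z<.196);q=P[t];v,u=np.nonzero(t)
print('top',len(q),q.mean(0).round(4),q.min(0).round(4),q.max(0).round(4),u.mean(),v.mean())
print('cam',np.array(w['cam_to_world'])[:3,3].round(3))
go(.541,.324,.25,20)
E
python3 rodw.py w6
```

```text
side 472 [0.0387 0.5392] [-0.0241  0.3285]rodw.py:9: RuntimeWarning: Mean of empty slice.
  print('top',len(q),q.mean(0).round(4),q.min(0).round(4),q.max(0).round(4),u.mean(),v.mean())
  ret = um.true_divide(
Traceback (most recent call last):
  File "rodw.py", line 9, in <module>
    print('top',len(q),q.mean(0).round(4),q.min(0).round(4),q.max(0).round(4),u.mean(),v.mean())
                                          ~~~~~^^^
ValueError: zero-size array to reduction operation minimum which has no identity
```

View pics/w6.png

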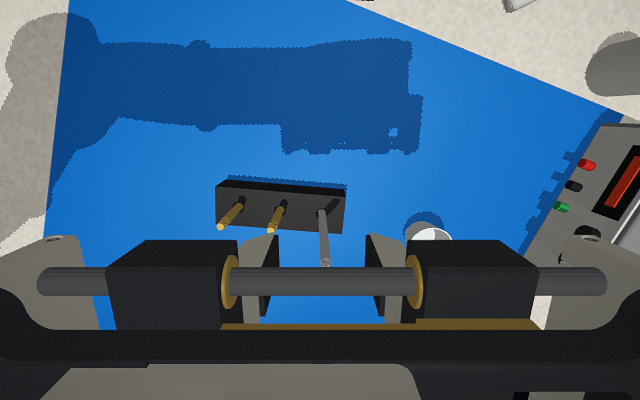

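The wrist view shows the rod top at (325,263), close to the jaw centre line at column 322. I'll move over it and descend.

Run:
```python
from h import *
go(.544,.3225,.23,20)
```

```text
t 9.83 pos [0.5242 0.3755 0.2697] ang 19.8 tilt [-0.003 -0.008 -1.   ] F [ 0.9  0.7 -0. ] w 0.532 j [-1.16  0.51  0.72  1.49 -0.34  1.28 -0.06]
delta cm [-5.63  0.09  4.01] turn -0.23802006914390006 angle-now 19.8
```

{"method": "arm_command", "body": {
  "deltas": [
    {"xyz": [-2, 0.05, 1], "turn": 0, "jaw": 120},
    {"xyz": [-4, 0.1, 2], "turn": 0, "jaw": 120},
    {"xyz": [-5.2, 0.1, 3], "turn": 0, "jaw": 120},
    {"xyz": [-5.6, 0.1, 4], "turn": 0, "jaw": 120},
    {"xyz": [-5.6, 0.1, 4], "turn": 0, "jaw": 120}
  ]
}}

```text
clock: 10.25
position: [0.5429, 0.3223, 0.2279]
ee_rot: [1.807, 2.568, -0.017]
force: [0.1, -0.5, 0.0]
width: 0.53
```

Run:
```python
from h import *
w=get_image('wrist');save(w,'w7')
go(.544,.3225,.136,20)
```

```text
t 10.3 pos [0.5429 0.3236 0.2289] ang 19.8 tilt [-0.005 -0.009 -1.   ] F [-0.3 -0.5 -0.4] w 0.528 j [-1.09  0.51  0.71  1.58 -0.35  1.19  0.05]
delta cm [-0.08  0.14  9.29] turn -0.20832045103495034 angle-now 19.8
```

View pics/w7.png

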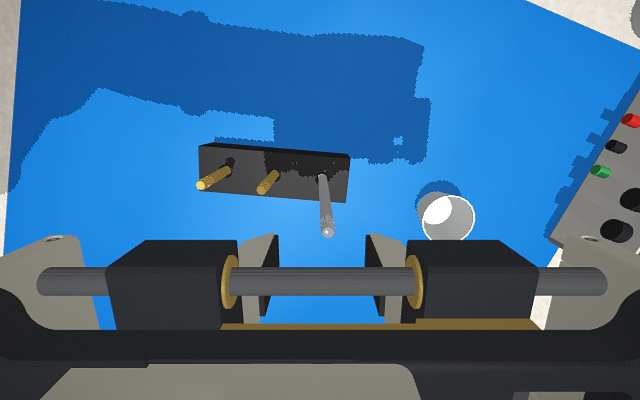

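Run:
```python
from h import *
w=get_image('wrist')
T=np.array(w['cam_to_world'])
f=cv2.cvtColor(w['frame'],cv2.COLOR_RGB2BGR)
cv2.imwrite('pics/w7c.png',cv2.resize(f[160:300,250:400],None,fx=4,fy=4,interpolation=cv2.INTER_CUBIC))
print('rod top',atz(w,(328,232),.192),'depth',w['depth'][226:238,328].round(3))
o=observe();M=R.from_rotvec(o['ee_rot']).as_matrix()
for h in (0,.037,.1):
    p=o['position']+M[:,2]*h;print(h,proj(w,p))
print('cam in tool',M.T@(T[:3,3]-o['position']), (M.T@T[:3,:3]).round(3))
P=cloud(w);z=P[...,2]
for c in ((202,184),(262,190)): print('brass top',atz(w,c,.117))
```

```text
rod top [0.54861356 0.32138135 0.192     ] depth [0.21  0.209 0.    0.208 0.208 0.208 0.209 0.209 0.209 0.208 0.21  0.21 ]
0 [[321.55577528 249.47772508]]
0.037 [[321.5730497  226.43516941]]
0.1 [[321.59188373 201.31224658]]
cam in tool [ 7.25549718e-02  7.80813640e-05 -1.57528276e-01] [[-0.     0.962  0.272]
 [ 1.     0.     0.   ]
 [ 0.     0.272 -0.962]]
brass top [0.43605936 0.29831119 0.117     ]
brass top [0.48907815 0.31153846 0.117     ]
```

View pics/w7c.png

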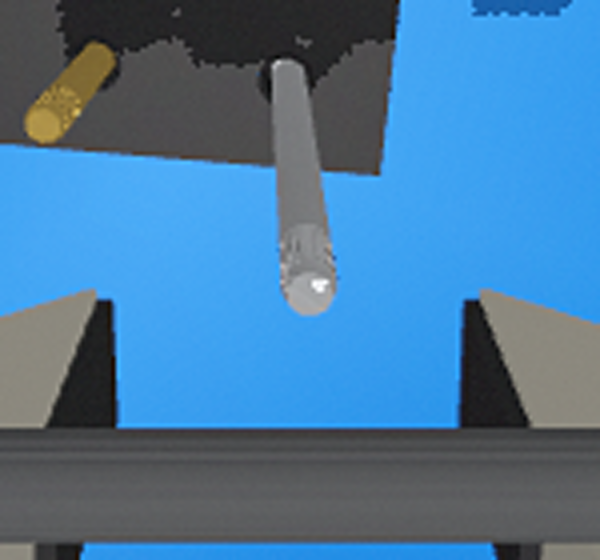

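Run:
```python
from h import *
import pickle
s0=pickle.load(open('d0.pkl','rb'))['side'];s=get_image('side')
a=[cv2.resize(cv2.cvtColor(x['frame'][260:370,260:370],cv2.COLOR_RGB2BGR),None,fx=3.6,fy=5,interpolation=cv2.INTER_CUBIC) for x in (s0,s)]
cv2.imwrite('pics/s8.png',np.hstack(a))
P=cloud(s);z=P[...,2]
m=(np.hypot(P[...,0]-.541,P[...,1]-.327)<.025)
q=P[m&(z>.06)&(z<.185)];print('side',len(q),np.polyfit(q[:,2],q[:,0],1).round(4),np.polyfit(q[:,2],q[:,1],1).round(4))
```

```text
side 301 [0.0423 0.5388] [-0.0248  0.33  ]
```

View pics/s8.png

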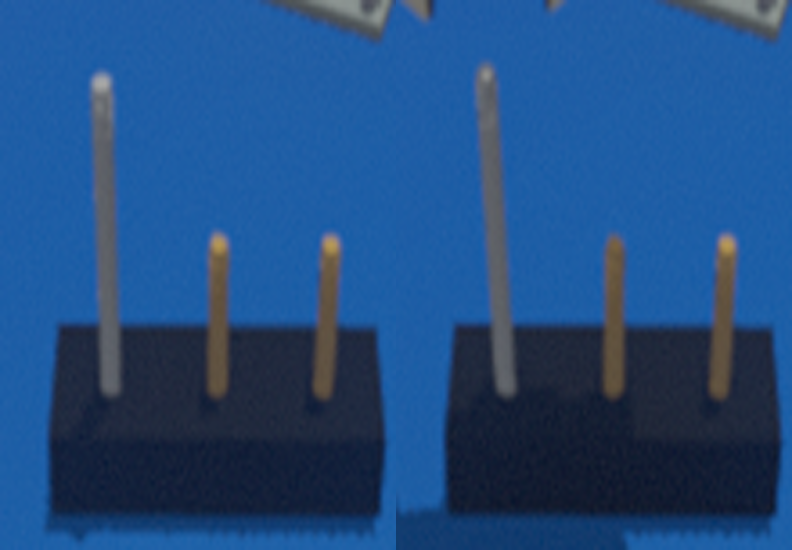

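The side view confirms the rod has settled into a lean in its loose hole, by (+.042, −.025) rad along an azimuth of −31°. I'll turn the jaws to that azimuth so that closing them straightens the rod, and centre on the hole.

{"method": "arm_command", "body": {
  "deltas": [
    {"xyz": [0, 0, 0], "turn": 7, "jaw": 100},
    {"xyz": [0, 0, 0], "turn": 14, "jaw": 100},
    {"xyz": [0, 0, 0], "turn": 21, "jaw": 100},
    {"xyz": [0, 0, 0], "turn": 28, "jaw": 100},
    {"xyz": [0, 0, 0], "turn": 35, "jaw": 100}
  ]
}}

```text
clock: 10.82
position: [0.5432, 0.3262, 0.2307]
ee_rot: [2.496, 1.903, -0.009]
force: [0.5, -0.2, -0.8]
width: 0.606
```

Run:
```python
from h import *
go(.5415,.325,.22,-31)
```

```text
t 10.82 pos [0.5432 0.3262 0.2307] ang -15.4 tilt [-0.002 -0.006 -1.   ] F [ 0.5 -0.2 -0.8] w 0.606 j [-1.18  0.56  0.88  1.59 -0.44  1.21 -0.48]
delta cm [-0.16 -0.13  1.07] turn 15.64508203949488 angle-now -15.4
```

{"method": "arm_command", "body": {
  "deltas": [
    {"xyz": [0, 0, 0], "turn": 6, "jaw": 100},
    {"xyz": [-0.1, -0.1, 0.5], "turn": 12, "jaw": 100},
    {"xyz": [-0.15, -0.15, 1], "turn": 15.5, "jaw": 100},
    {"xyz": [-0.15, -0.15, 1], "turn": 15.5, "jaw": 100}
  ]
}}

```text
clock: 11.15
position: [0.5405, 0.3267, 0.2202]
ee_rot: [2.729, 1.547, -0.009]
force: [-0.8, 0.3, -0.9]
width: 0.607
```

Run:
```python
from h import *
w=get_image('wrist');save(w,'w9')
go(.5415,.325,.136,-31)
```

```text
t 11.2 pos [0.5408 0.3265 0.2206] ang -30.7 tilt [-0.003 -0.006 -1.   ] F [ 0.6 -0.   0.3] w 0.61 j [-1.21  0.59  0.95  1.61 -0.5   1.21 -0.7 ]
delta cm [-0.04  0.13  8.46] turn 0.3198913879317047 angle-now -30.7
```

View pics/w9.png

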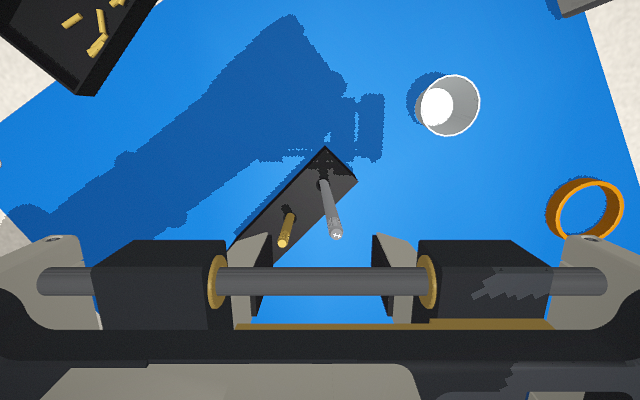

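The wrist view shows the rod base at about column 322, centred, with its top leaning to (336,235), well within the pads. I'll descend.

{"method": "arm_command", "body": {
  "deltas": [
    {"xyz": [0, 0.1, 2], "turn": 0, "jaw": 100},
    {"xyz": [0, 0.1, 4.5], "turn": 0, "jaw": 100},
    {"xyz": [0, 0.1, 7], "turn": 0, "jaw": 100},
    {"xyz": [0, 0.1, 8.2], "turn": 0, "jaw": 100},
    {"xyz": [0, 0.1, 8.5], "turn": 0, "jaw": 100}
  ],
  "force": 40
}}

```text
clock: 11.62
position: [0.5402, 0.3257, 0.1339]
ee_rot: [2.725, 1.556, -0.013]
force: [-1.1, 0.3, 0.9]
width: 0.606
```

{"method": "arm_command", "body": {
  "deltas": [
    {"xyz": [0, 0, 0], "turn": 0, "jaw": 180},
    {"xyz": [0, 0, 0], "turn": 0, "jaw": 200},
    {"xyz": [0, 0, 0], "turn": 0, "jaw": 220},
    {"xyz": [0, 0, 0], "turn": 0, "jaw": 240},
    {"xyz": [0, 0, 0], "turn": 0, "jaw": 255}
  ]
}}

```text
clock: 12.03
position: [0.5407, 0.3259, 0.1348]
ee_rot: [2.725, 1.556, -0.011]
force: [0.2, -0.4, 0.4]
width: 0.296
```

{"method": "arm_command", "body": {
  "deltas": [
    {"xyz": [0, 0, 0], "turn": 0, "jaw": 255},
    {"xyz": [0, 0, 0], "turn": 0, "jaw": 255},
    {"xyz": [0, 0, 0], "turn": 0, "jaw": 255}
  ]
}}

```text
clock: 12.28
position: [0.5409, 0.326, 0.1351]
ee_rot: [2.725, 1.556, -0.01]
force: [0.2, -0.2, 1.7]
width: 0.101
```

Run:
```python
from h import *
go(.5415,.325,.136,-31)
s=get_image('side')
P=cloud(s);z=P[...,2]
m=(np.hypot(P[...,0]-.541,P[...,1]-.327)<.025)
q=P[m&(z>.06)&(z<.125)];print('side',len(q),np.polyfit(q[:,2],q[:,0],1).round(4),np.polyfit(q[:,2],q[:,1],1).round(4))
cv2.imwrite('pics/s10.png',cv2.resize(cv2.cvtColor(s['frame'][230:370,230:400],cv2.COLOR_RGB2BGR),None,fx=4,fy=4))
```

```text
t 12.28 pos [0.5409 0.326  0.1351] ang -30.5 tilt [-0.004 -0.006 -1.   ] F [ 0.2 -0.2  1.7] w 0.101 j [-1.18  0.67  0.88  1.7  -0.58  1.06 -0.64]
delta cm [-0.06  0.1  -0.09] turn 0.4761212868669418 angle-now -30.5
side 135 [-0.0026  0.5394] [-0.0006  0.33  ]
```

View pics/s10.png

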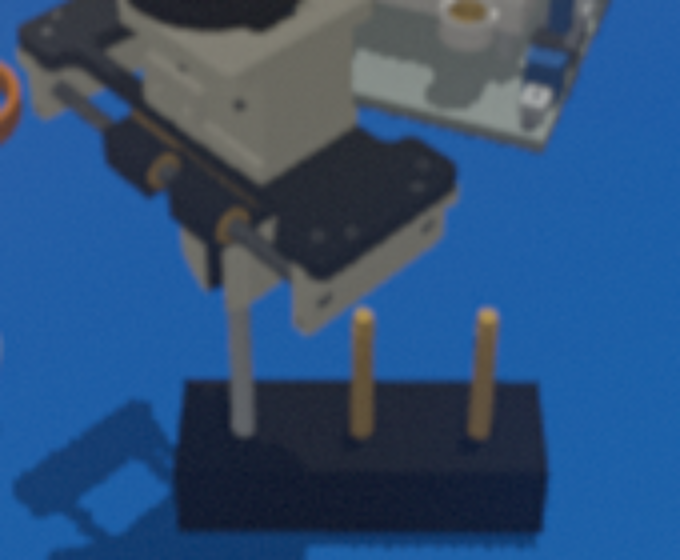

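The rod is gripped and now upright (slope ≈0). I'll lift it straight up.

{"method": "arm_command", "body": {
  "deltas": [
    {"xyz": [0, 0, -1], "turn": 0, "jaw": 255},
    {"xyz": [0, 0, -3], "turn": 0, "jaw": 255},
    {"xyz": [0, 0, -5], "turn": 0, "jaw": 255},
    {"xyz": [0, 0, -8], "turn": 0, "jaw": 255},
    {"xyz": [0, 0, -11], "turn": 0, "jaw": 255}
  ]
}}

```text
clock: 12.75
position: [0.5408, 0.3263, 0.2463]
ee_rot: [2.725, 1.556, -0.013]
force: [-0.9, 0.6, -0.7]
width: 0.102
```

{"method": "arm_command", "body": {
  "deltas": [
    {"xyz": [0, 0, -2], "turn": 0, "jaw": 255},
    {"xyz": [0, 0, -3.5], "turn": 0, "jaw": 255},
    {"xyz": [0, 0, -4.2], "turn": 0, "jaw": 255},
    {"xyz": [0, 0, -4.2], "turn": 0, "jaw": 255}
  ]
}}

```text
clock: 13.08
position: [0.5416, 0.3266, 0.2901]
ee_rot: [2.725, 1.556, -0.009]
force: [-0.6, -0.3, -1.4]
width: 0.098
```

Run:
```python
from h import *
go(.502,.0053,.28,-31)
```

```text
t 13.08 pos [0.5416 0.3266 0.2901] ang -30.6 tilt [-0.003 -0.006 -1.   ] F [-0.6 -0.3 -1.4] w 0.098 j [-1.23  0.54  0.98  1.5  -0.45  1.35 -0.74]
delta cm [-29.68  12.92   1.22] turn 0.44185206056170045 angle-now -30.6
```

{"method": "arm_command", "body": {
  "deltas": [
    {"xyz": [-1.5, 0.65, 0], "turn": 0, "jaw": 255},
    {"xyz": [-4.5, 1.95, 0], "turn": 0, "jaw": 255},
    {"xyz": [-8, 3.5, 0], "turn": 0, "jaw": 255},
    {"xyz": [-11.5, 5, 0], "turn": 0, "jaw": 255},
    {"xyz": [-15, 6.5, 0], "turn": 0, "jaw": 255}
  ]
}}

```text
clock: 13.5
position: [0.5199, 0.1621, 0.2898]
ee_rot: [2.725, 1.556, -0.013]
force: [-0.0, -0.2, -0.6]
width: 0.101
```

{"method": "arm_command", "body": {
  "deltas": [
    {"xyz": [-3.5, 1.5, 0], "turn": 0, "jaw": 255},
    {"xyz": [-6.5, 2.8, 0], "turn": 0, "jaw": 255},
    {"xyz": [-9, 3.9, 0], "turn": 0, "jaw": 255},
    {"xyz": [-11, 4.8, 0], "turn": 0, "jaw": 255},
    {"xyz": [-12.3, 5.3, 0], "turn": 0, "jaw": 255}
  ]
}}

```text
clock: 13.92
position: [0.5015, 0.026, 0.2901]
ee_rot: [2.728, 1.552, -0.015]
force: [-0.5, -0.2, -1.5]
width: 0.099
```

Run:
```python
from h import *
go(.502,.0053,.27,-31)
```

```text
t 13.92 pos [0.5015 0.026  0.2901] ang -30.7 tilt [-0.007 -0.008 -1.   ] F [-0.5 -0.2 -1.5] w 0.099 j [-1.02  0.28  1.1   1.82 -0.25  1.21 -0.38]
delta cm [-1.73  1.11  2.02] turn 0.26573126170598016 angle-now -30.7
```

{"method": "arm_command", "body": {
  "deltas": [
    {"xyz": [-0.6, 0.4, 0.5], "turn": 0, "jaw": 255},
    {"xyz": [-1.2, 0.8, 1], "turn": 0, "jaw": 255},
    {"xyz": [-1.6, 1.0, 1.5], "turn": 0, "jaw": 255},
    {"xyz": [-1.75, 1.1, 2], "turn": 0, "jaw": 255},
    {"xyz": [-1.75, 1.1, 2], "turn": 0, "jaw": 255}
  ]
}}

```text
clock: 14.33
position: [0.5013, 0.0057, 0.2688]
ee_rot: [2.728, 1.553, -0.018]
force: [-0.2, 1.1, -1.8]
width: 0.102
```

```bash
cat > chk.py <<'E'
from h import *
import sys,pickle
n=sys.argv[1]
w=get_image('wrist');s=get_image('side');save(w,'w'+n)
cv2.imwrite(f'pics/s{n}.png',cv2.resize(cv2.cvtColor(s['frame'][130:260,290:410],cv2.COLOR_RGB2BGR),None,fx=4.6,fy=4.6,interpolation=cv2.INTER_CUBIC))
pickle.dump((w,s),open(f'd{n}.pkl','wb'))
go(.502,.0053,.25,-31)
P=cloud(s);z=P[...,2];o=observe();p=o['position']
m=(np.hypot(P[...,0]-p[0],P[...,1]-p[1])<.02)&(z>.121)&(z<p[2]-.01)
q=P[m]
if len(q)>10: print('rod surf',len(q),np.polyfit(q[:,2],q[:,0],1).round(4),np.polyfit(q[:,2],q[:,1],1).round(4),'minz',q[:,2].min())
E
python3 chk.py 11
```

```text
t 14.43 pos [0.5019 0.006  0.2698] ang -30.7 tilt [-0.007 -0.008 -1.   ] F [ 0.2  0.7 -0.5] w 0.103 j [-0.96  0.3   1.09  1.85 -0.28  1.17 -0.31]
delta cm [-0.03  0.05  1.98] turn 0.3259829942926018 angle-now -30.7
rod surf 186 [0.0023 0.5001] [0.0066 0.0087] minz 0.14573013190995038
```

View pics/s11.png

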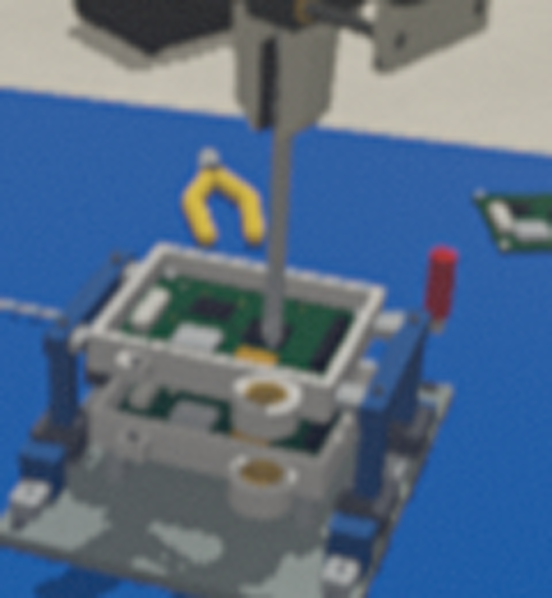

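View pics/w11.png

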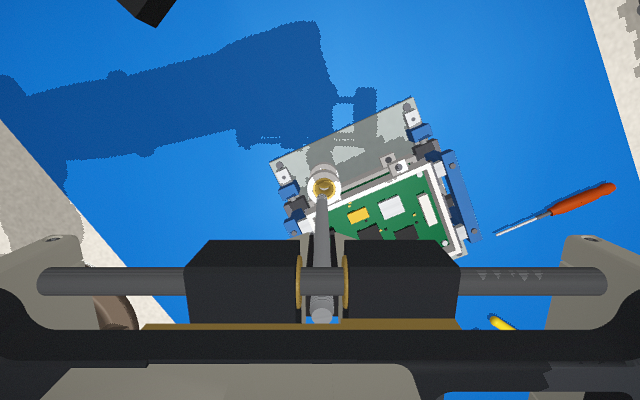

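Run:
```python
from h import *
import pickle
w,s=pickle.load(open('d11.pkl','rb'))
f=cv2.cvtColor(w['frame'],cv2.COLOR_RGB2BGR)
for x,y in ((.501,.005),(.501,.007),(.503,.005)): print((x,y),'wrist tip',proj(w,[[x,y,.146],[x,y,.116]]).round(1).tolist(),'side',proj(s,[[x,y,.146],[x,y,.116],[x,y,.064]]).round(1).tolist())
cv2.imwrite('pics/w11c.png',cv2.resize(f[155:245,270:380],None,fx=6,fy=6,interpolation=cv2.INTER_CUBIC))
P=cloud(w);z=P[...,2];m=(abs(z-.116)<.003)&(np.hypot(P[...,0]-.502,P[...,1]-.005)<.019)
g=cv2.cvtColor(w['frame'],cv2.COLOR_RGB2HSV)
q=P[m];print(len(q),q.min(0),q.max(0),cv2.minEnclosingCircle(q[:,:2].astype(np.float32)))
```

```text
(0.501, 0.005) wrist tip [[321.6, 195.1], [321.7, 187.6]] side [[348.5, 204.1], [347.9, 214.6], [346.9, 232.0]]
(0.501, 0.007) wrist tip [[320.5, 193.4], [320.7, 186.0]] side [[348.3, 204.5], [347.7, 215.0], [346.7, 232.4]]
(0.503, 0.005) wrist tip [[323.4, 194.1], [323.3, 186.7]] side [[347.7, 204.0], [347.1, 214.5], [346.1, 231.8]]
615 [ 0.48468024 -0.01391124  0.11300707] [0.52015607 0.02103628 0.11855952] ((0.5022962689399719, 0.003589444328099489), 0.018045499920845032)
```

View pics/w11c.png

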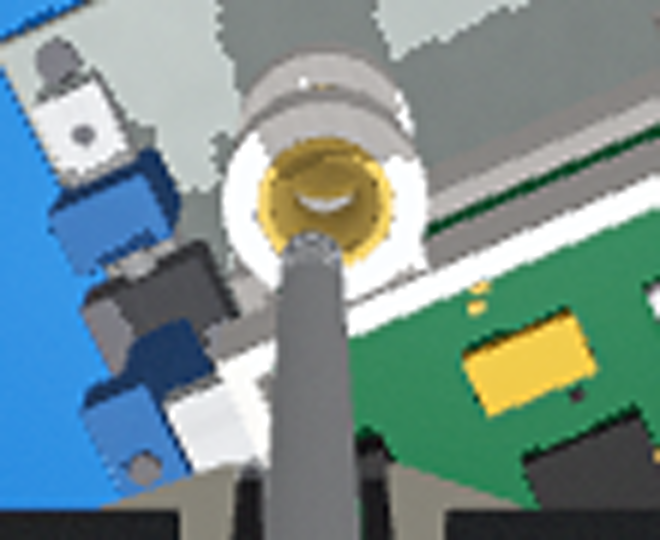

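The wrist crop shows the rod tip within about 2 mm of the bushing axis, and the lower bushing concentric below it. I'll make a small correction and descend.

{"method": "arm_command", "body": {
  "deltas": [
    {"xyz": [0, 0.15, 0.5], "turn": 0, "jaw": 255},
    {"xyz": [0, 0.15, 1.5], "turn": 0, "jaw": 255},
    {"xyz": [0, 0.15, 2.2], "turn": 0, "jaw": 255},
    {"xyz": [0, 0.15, 2.8], "turn": 0, "jaw": 255},
    {"xyz": [0, 0.15, 3.1], "turn": 0, "jaw": 255}
  ]
}}

```text
clock: 14.85
position: [0.5023, 0.0052, 0.2375]
ee_rot: [2.727, 1.553, -0.019]
force: [0.1, -0.2, -2.0]
width: 0.097
```

```bash
python3 chk.py 12
python3 - <<'E'
import sys;sys.path.insert(0,'.')
from h import *
go(.5031,.005,.2261,-31)
w=get_image('wrist');cv2.imwrite('pics/w12c.png',cv2.resize(cv2.cvtColor(w['frame'],cv2.COLOR_RGB2BGR)[155:245,270:380],None,fx=6,fy=6,interpolation=cv2.INTER_CUBIC))
E
```

```text
t 14.95 pos [0.5025 0.0049 0.2381] ang -30.7 tilt [-0.009 -0.008 -1.   ] F [ 0.1 -0.1 -1. ] w 0.099 j [-0.92  0.34  1.06  1.9  -0.32  1.1  -0.27]
delta cm [-0.01 -0.06 -1.19] turn 0.312610644759701 angle-now -30.7
rod surf 163 [0.0069 0.4999] [0.0126 0.007 ] minz 0.1219380308179091
t 14.95 pos [0.5025 0.0049 0.2381] ang -30.7 tilt [-0.009 -0.008 -1.   ] F [ 0.1 -0.1 -1. ] w 0.099 j [-0.92  0.34  1.06  1.9  -0.32  1.1  -0.27]
delta cm [0.05 0.05 1.2 ] turn 0.312610644759701 angle-now -30.7
```

View pics/w12c.png

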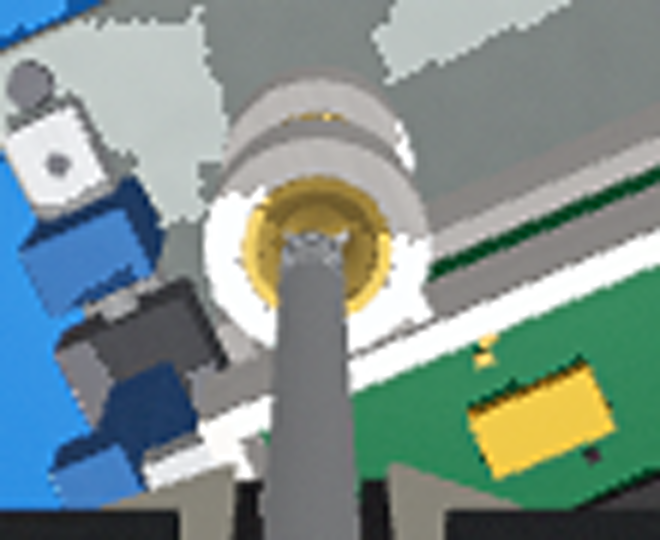

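View pics/s12.png

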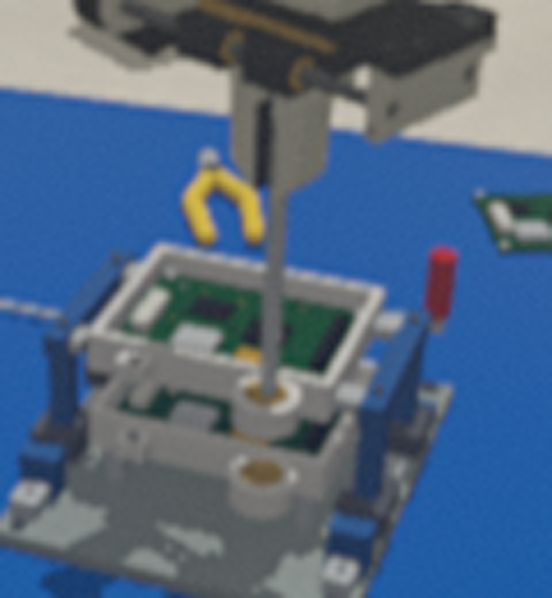

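Run:
```python
from h import *
for z in (.228,.208,.188): go(.503,.0046,z,-31)
```

```text
t 15.0 pos [0.5028 0.0049 0.2385] ang -30.7 tilt [-0.008 -0.008 -1.   ] F [ 0.1 -0.8 -1.4] w 0.098 j [-0.92  0.34  1.06  1.9  -0.32  1.1  -0.27]
delta cm [-0.    0.03  1.05] turn 0.307073624920136 angle-now -30.7
t 15.0 pos [0.5028 0.0049 0.2385] ang -30.7 tilt [-0.008 -0.008 -1.   ] F [ 0.1 -0.8 -1.4] w 0.098 j [-0.92  0.34  1.06  1.9  -0.32  1.1  -0.27]
delta cm [0.02 0.04 3.05] turn 0.307073624920136 angle-now -30.7
t 15.0 pos [0.5028 0.0049 0.2385] ang -30.7 tilt [-0.008 -0.008 -1.   ] F [ 0.1 -0.8 -1.4] w 0.098 j [-0.92  0.34  1.06  1.9  -0.32  1.1  -0.27]
delta cm [0.04 0.04 5.05] turn 0.307073624920136 angle-now -30.7
```

{"method": "arm_command", "body": {
  "deltas": [
    {"xyz": [0, 0.03, 0.5], "turn": 0, "jaw": 255},
    {"xyz": [0, 0.03, 1.0], "turn": 0, "jaw": 255},
    {"xyz": [0.02, 0.04, 1.5], "turn": 0, "jaw": 255},
    {"xyz": [0.02, 0.04, 2.0], "turn": 0, "jaw": 255},
    {"xyz": [0.02, 0.04, 2.0], "turn": 0, "jaw": 255}
  ]
}}

```text
clock: 15.42
position: [0.5025, 0.0048, 0.2175]
ee_rot: [2.728, 1.553, -0.019]
force: [-0.0, 0.5, -0.7]
width: 0.101
```

```bash
python3 chk.py 13; python3 -c "
from h import *
go(.503,.0046,.174,-31)"
```

```text
t 15.52 pos [0.5029 0.0046 0.2183] ang -30.7 tilt [-0.008 -0.009 -1.   ] F [-0.5 -0.2 -1.3] w 0.103 j [-0.9   0.36  1.04  1.92 -0.35  1.06 -0.25]
delta cm [-0.03 -0.12 -3.17] turn 0.2986687738451508 angle-now -30.7
rod surf 137 [0.0047 0.5009] [0.0026 0.0085] minz 0.1223638794441596
t 15.52 pos [0.5029 0.0046 0.2183] ang -30.7 tilt [-0.008 -0.009 -1.   ] F [-0.5 -0.2 -1.3] w 0.103 j [-0.9   0.36  1.04  1.92 -0.35  1.06 -0.25]
delta cm [0.05 0.02 4.43] turn 0.2986687738451508 angle-now -30.7
```

View pics/s13.png

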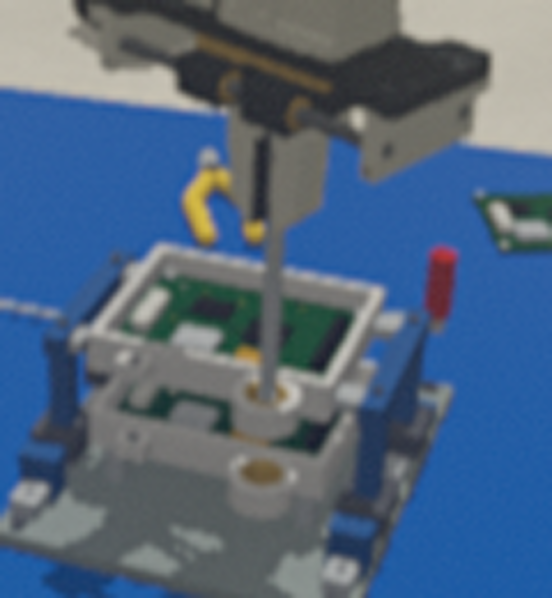

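The rod is entering with no contact force, so I'll continue down.

{"method": "arm_command", "body": {
  "deltas": [
    {"xyz": [0.01, 0, 0.7], "turn": 0, "jaw": 255},
    {"xyz": [0.02, 0.01, 1.4], "turn": 0, "jaw": 255},
    {"xyz": [0.03, 0.01, 2.1], "turn": 0, "jaw": 255},
    {"xyz": [0.04, 0.02, 2.8], "turn": 0, "jaw": 255},
    {"xyz": [0.04, 0.02, 3.2], "turn": 0, "jaw": 255}
  ]
}}

```text
clock: 15.93
position: [0.5025, 0.0046, 0.1851]
ee_rot: [2.728, 1.553, -0.02]
force: [-0.3, 0.0, -0.6]
width: 0.099
```

```bash
python3 chk.py 14; python3 -c "
from h import *
go(.503,.0046,.154,-31)"
```

```text
t 16.03 pos [0.5025 0.0045 0.1854] ang -30.7 tilt [-0.01  -0.009 -1.   ] F [-0.1  0.7 -1.7] w 0.099 j [-0.86  0.4   1.    1.97 -0.39  1.   -0.21]
delta cm [-0.04 -0.11 -6.46] turn 0.28379486284620725 angle-now -30.7
rod surf 79 [-0.0047  0.5018] [-0.0008  0.0091] minz 0.12207096632131753
t 16.03 pos [0.5025 0.0045 0.1854] ang -30.7 tilt [-0.01  -0.009 -1.   ] F [-0.1  0.7 -1.7] w 0.099 j [-0.86  0.4   1.    1.97 -0.39  1.   -0.21]
delta cm [0.08 0.05 3.14] turn 0.28379486284620725 angle-now -30.7
```

View pics/s14.png

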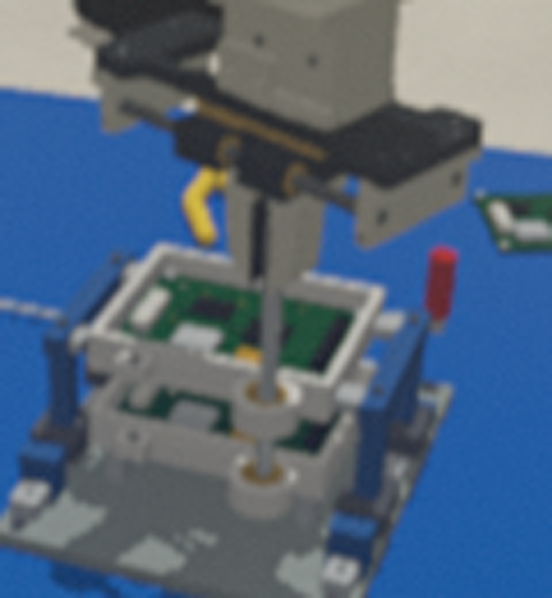

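The rod has passed the upper bushing and entered the lower cone, at about (263,470) in the crop, with no force. I'll finish the descent.

{"method": "arm_command", "body": {
  "deltas": [
    {"xyz": [0.02, 0.01, 0.6], "turn": 0, "jaw": 255},
    {"xyz": [0.04, 0.03, 1.2], "turn": 0, "jaw": 255},
    {"xyz": [0.06, 0.04, 1.8], "turn": 0, "jaw": 255},
    {"xyz": [0.07, 0.05, 2.4], "turn": 0, "jaw": 255},
    {"xyz": [0.08, 0.05, 2.9], "turn": 0, "jaw": 255}
  ]
}}

```text
clock: 16.45
position: [0.5029, 0.0047, 0.1557]
ee_rot: [2.728, 1.552, -0.021]
force: [0.1, 0.6, -0.7]
width: 0.097
```

{"method": "arm_command", "body": {
  "deltas": [
    {"xyz": [0, 0, 0.25], "turn": 0, "jaw": 255},
    {"xyz": [0, 0, 0.25], "turn": 0, "jaw": 255},
    {"xyz": [0, 0, 0.25], "turn": 0, "jaw": 255}
  ]
}}

```text
clock: 16.7
position: [0.5028, 0.0046, 0.153]
ee_rot: [2.728, 1.552, -0.022]
force: [-0.0, 0.2, -0.3]
width: 0.102
```

```bash
python3 chk.py 15; python3 -c "
from h import *
go(.503,.0046,.154,-31)"
```

```text
t 16.8 pos [0.503  0.0046 0.1534] ang -30.7 tilt [-0.01  -0.009 -1.   ] F [-1.   0.2 -0.9] w 0.106 j [-0.82  0.45  0.96  2.   -0.44  0.93 -0.16]
delta cm [-0.12 -0.16 -9.66] turn 0.2817673879842033 angle-now -30.7
rod surf 32 [0.0258 0.4984] [-0.0187  0.0117] minz 0.12168409252875378
t 16.8 pos [0.503  0.0046 0.1534] ang -30.7 tilt [-0.01  -0.009 -1.   ] F [-1.   0.2 -0.9] w 0.106 j [-0.82  0.45  0.96  2.   -0.44  0.93 -0.16]
delta cm [-0.   -0.   -0.06] turn 0.2817673879842033 angle-now -30.7
```

View pics/s15.png

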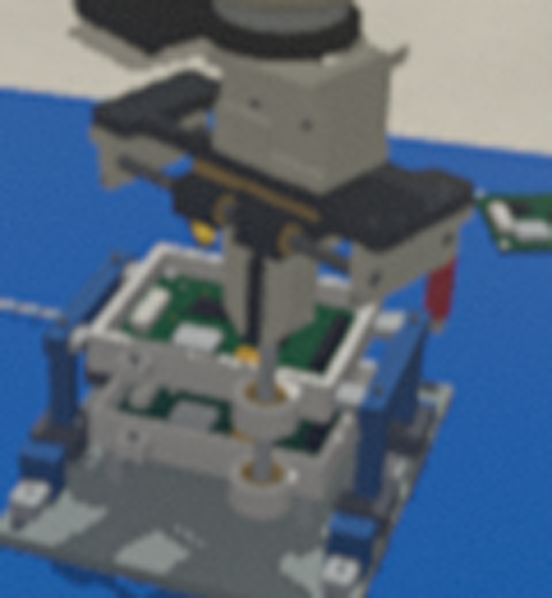

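Run:
```python
from h import *
import pickle
for n in (11,12,13,14,15):
    w,s=pickle.load(open(f'd{n}.pkl','rb'));
    f=w['frame'][300:330,305:340].astype(int).sum(2);print(n,np.median(w['depth'][313:319,319:325]), cloud(w)[313:319,319:325,2].mean().round(4))
w,s=pickle.load(open('d15.pkl','rb'));w0,_=pickle.load(open('d11.pkl','rb'))
cv2.imwrite('pics/w15c.png',np.hstack([cv2.resize(cv2.cvtColor(x['frame'],cv2.COLOR_RGB2BGR)[230:340,280:365],None,fx=4.5,fy=4.5) for x in (w0,w)]))
t=get_image('top');cv2.imwrite('pics/t15c.png',cv2.resize(cv2.cvtColor(t['frame'][165:270,275:420],cv2.COLOR_RGB2BGR),None,fx=5,fy=5,interpolation=cv2.INTER_CUBIC))
print([observe()['position'].round(4)])
```

```text
11 0.117541656 0.3258
12 0.1174027 0.2946
13 0.117539056 0.2745
14 0.117535114 0.2421
15 0.11740321 0.2101
[array([0.503 , 0.0046, 0.1534])]
```

View pics/w15c.png

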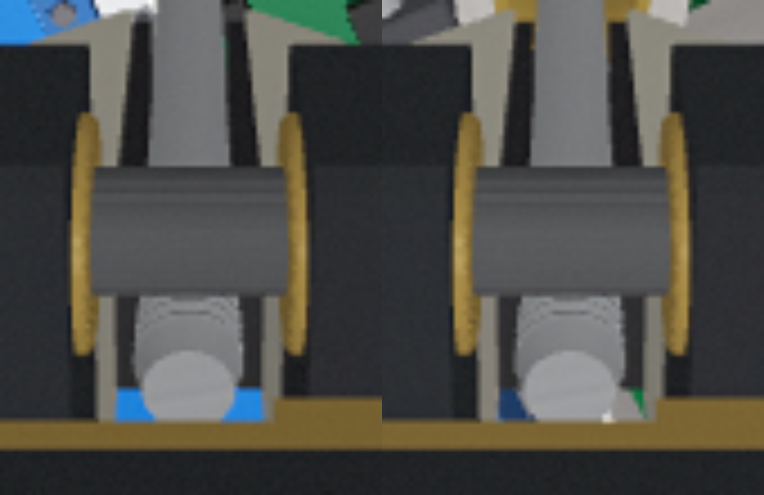

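View pics/t15c.png

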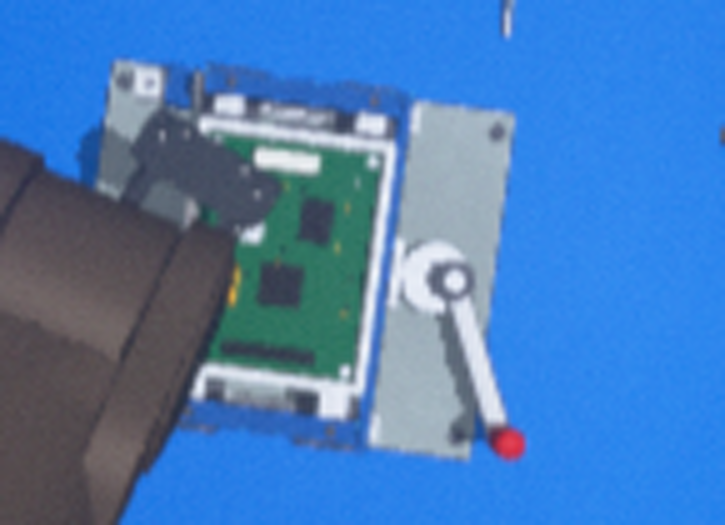

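The rod has not slipped. Its top is at 210.1 mm, so the tip is at about 30 mm and about 16 mm shows. The lever is unchanged at its locked end. Handing in.

```bash
python3 -c "
from h import *
o=observe();print(o['clock'],o['position'],o['force'].round(1),abs(o['dq']).max());print(sign_off())"
```

```text
16.85 [0.50303929 0.00464966 0.15338726] [-0.1 -0.3 -0.8] 0.0024766988316757494
the job is handed in; nothing more can be done
None
```

I swung the cam lever to its locked end, and the tie rod is threaded through both bushings, still held in the gripper. I handed the job in at 16.85 s.

- **Lever:** At the stop it took 17 N with no further movement, at 198.4° where I predicted 197.9°. The last top view showed it still there.
- **Carriage:** The upper bushing shifted about 7 mm, and the side view showed the two bushings in line.
- **Rod pickup:** The rod had settled into a lean of about 0.05 rad in its loose rack hole. I gripped it along the direction of that lean, which straightened it.
- **Threading:** The rod went down through both bushings with no noticeable contact force.
- **Final position:** The rod top measured 210.1 mm above the bench, so the lower end is at about 30 mm. That leaves about 16 mm showing below the lower bushing and about 18 mm of clearance above the base plate. I worked this out from the rod top and the TCP height, because the lower end itself was hidden from the cameras.
- **Grip:** The rod did not slip and the arm was at rest.

**Check that disagreed:** the tool was not quite vertical, off by about 0.013 rad. That is under 1 mm over the length of the bushings, inside their 2 mm clearance. The top camera also read about 3 mm off in y against the side and wrist cameras, so I relied on those two.

I did not touch the brass rods or the other items on the bench.

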